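# Load the drying rack with MDF braces and lock it with the keeper rod

### The job

Load the drying rack: stand every small MDF brace that lies on the bench upright on one of its short ends, each in a slot of its own between the dowels, and slide it back until you feel it touch the back rail. Then thread the aluminium keeper rod through both screw eyes, in front of the braces, and push it in until you feel its square grip come up against the eye. Leave everything released, and do not disturb the other things on the bench.

Things in the scene. Friction and masses are not known exactly. Their poses are not given: they have to be found in the camera images.
- rack: Drying rack, fixed: plywood base 130 (x) x 210 (y) x 18 mm high; origin at the centre of its underside, z up, -x its open front (to the robot), +y its left end. Five pairs of upright dowels, 10 mm thick, round tops 68 mm above the bench, at y = -68, -34, 0, 34, 68 mm (each pair at x = -13 and 23 mm). End cheeks at y = -94 and 94 mm, 15 mm thick, 88 mm above the bench, x from -20 to 55 mm.
- slot1 (a point): Middle of the floor of slot 1 of 4 (slot 1 is the leftmost), at x = 5, y = 51, z = 18 mm in the rack: the point under the centre of a brace that stands in the slot against the rail. The slot is 24 mm wide along the rack's y. Axes as the rack's.
- slot2 (a point): Middle of the floor of slot 2 of 4 (slot 1 is the leftmost), at x = 5, y = 17, z = 18 mm in the rack: the point under the centre of a brace that stands in the slot against the rail. The slot is 24 mm wide along the rack's y. Axes as the rack's.
- slot3 (a point): Middle of the floor of slot 3 of 4 (slot 1 is the leftmost), at x = 5, y = -17, z = 18 mm in the rack: the point under the centre of a brace that stands in the slot against the rail. The slot is 24 mm wide along the rack's y. Axes as the rack's.
- slot4 (a point): Middle of the floor of slot 4 of 4 (slot 1 is the leftmost), at x = 5, y = -51, z = 18 mm in the rack: the point under the centre of a brace that stands in the slot against the rail. The slot is 24 mm wide along the rack's y. Axes as the rack's.
- rail (a point): Middle of the top front edge of the back rail (an upright board 18 mm thick on the base), at x = 35, z = 70 mm in the rack; the rail's front face is the stop for the braces' long edges and runs along the rack's y.
- eye_left (a point): Centre of the steel screw eye at the rack's left (+y) end, at x = -36, y = 94, z = 72 mm in the rack. Clear hole about 15 mm, wire 5 mm thick, 27 mm outside; the hole looks along the rack's y. Axes as the rack's.
- eye_right (a point): Centre of the same screw eye at the rack's right (-y) end, 188 mm from the left one. Axes as the rack's.
- brace1: MDF brace, a flat board 130 (x) x 60 (y) x 18 (z) mm, about 0.11 kg, origin at its centre; starts lying flat on the bench. All braces are alike; three or four of them are there.
- brace2: MDF brace, a flat board 130 (x) x 60 (y) x 18 (z) mm, about 0.11 kg, origin at its centre; starts lying flat on the bench. All braces are alike; three or four of them are there.
- brace3: MDF brace, a flat board 130 (x) x 60 (y) x 18 (z) mm, about 0.11 kg, origin at its centre; starts lying flat on the bench. All braces are alike; three or four of them are there.
- brace4: MDF brace, a flat board 130 (x) x 60 (y) x 18 (z) mm, about 0.11 kg, origin at its centre; starts lying flat on the bench. All braces are alike; three or four of them are there.
- rod: Aluminium keeper rod, about 0.17 kg: a square grip 90 (x) x 24 x 24 mm with its centre at the origin, from whose +x face (the shoulder) a round bar 8 mm thick runs 235 mm along +x to a rounded tip. Lies on the bench on its grip, the bar level, 12 mm above the bench; balances about 30 mm from the origin towards the tip.
- rod_tip (a point): Tip of the keeper rod's bar, 280 mm from the rod's origin along its +x.
- rod_shoulder (a point): Centre of the grip's face from which the bar starts, 45 mm from the rod's origin along its +x; it comes to rest about 3 mm outside an eye's centre.
- tape: Roll of masking tape, 90 mm across, 25 mm high; bystander, origin at the centre of its underside.
- small_tape: Small black roll of tape, 48 mm across, 18 mm high; bystander, origin at the centre of its underside.
- spray_can: Spray can, 66 mm across, 190 mm high; bystander, origin at the centre of its underside.
- tin: Flat tin of screws, 68 mm across, 35 mm high; bystander, origin at the centre of its underside.
- screwdriver: Screwdriver, 200 mm long, lying along its x; bystander.
- sanding_block: Cork sanding block, 110 x 65 x 35 mm; bystander, origin at the centre of its underside.
There are look-alikes about, which are no part of the job. Leave any blue or green look-alike of the brace1 alone.

How it is judged:
On the way, in this order (a step that is already met when the one before it is completed fails the run):
1. every brace stands upright on a short end in a slot, back against the rail (angle between the x axis of each of brace1, brace2, brace3, brace4 and the z axis of rack, either way round below 0.2 rad and angle between the z axis of each of brace1, brace2, brace3, brace4 and the y axis of rack, either way round below 0.25 rad and z of brace1 in the frame of rack between 0.076 and 0.09 m and x of brace1 in the frame of rack between -0.001 and 0.011 m and y of brace1 in the frame of rack between -0.07 and 0.07 m and z of brace2 in the frame of rack between 0.076 and 0.09 m and x of brace2 in the frame of rack between -0.001 and 0.011 m and y of brace2 in the frame of rack between -0.07 and 0.07 m and z of brace3 in the frame of rack between 0.076 and 0.09 m and x of brace3 in the frame of rack between -0.001 and 0.011 m and y of brace3 in the frame of rack between -0.07 and 0.07 m and z of brace4 in the frame of rack between 0.076 and 0.09 m and x of brace4 in the frame of rack between -0.001 and 0.011 m and y of brace4 in the frame of rack between -0.07 and 0.07 m), for 0.2 s.
2. the keeper rod is through both eyes with its grip up against the eye (x of rod_tip in the frame of rack between -0.048 and -0.024 m and z of rod_tip in the frame of rack between 0.06 and 0.084 m and x of rod_shoulder in the frame of rack between -0.048 and -0.024 m and z of rod_shoulder in the frame of rack between 0.06 and 0.084 m and ((y of rod_tip in the frame of rack below -0.11 m and y of rod_shoulder in the frame of rack between 0.085 and 0.104 m) or (y of rod_tip in the frame of rack above 0.11 m and y of rod_shoulder in the frame of rack between -0.104 and -0.085 m))), for 0.2 s.
At the end, for the whole second after the job is handed in: Every brace present stands on a short end on the rack's base within 12 degrees of upright, in a slot, within 6 mm of the back rail; the keeper rod runs through both screw eyes (from either end) with its grip's shoulder within 10 mm of the eye's centre (3 mm is fully home); all released (all of step 1 and all of step 2); the robot touches nothing.
It fails at once if another thing on the bench is pushed more than 3 cm (distance of any of tape, small_tape, spray_can, tin, screwdriver, sanding_block from where it was at the start of the episode above 0.03 m).
Of brace1, brace2, brace3, brace4 only 3 to 4 are there at a start; the rules pass over those that are not, and their reading is None.
At some moment in a run one of rod may be knocked a few centimetres aside while the robot is not near it.
It also fails if it takes over 208 s, if anything falls off the work surface, if the arm or the gripper's body presses on something with over 40 N, if the wrist force passes 120 N, or if a joint passes its speed limit or range.

### The arm

A 6-joint arm with a two-finger parallel gripper is mounted at the origin on the work surface. World frame = base frame: x ahead of the robot, y to its left, z up, the work surface at z = 0. Lengths are in m, angles in rad, forces in N, time in s.
With the tool pointing down it reaches from about 0.35 to 0.85 m from the base axis. Payload 8.1 kg.
Tool frame: the origin (TCP) lies between the finger pads; the fingertips stand 25 mm ahead of it and the grasp point (between the pads) lies 6 mm ahead of it; z points along the fingers, y is the line along which they close (so a half turn about z gives the same grasp; the last joint's range is limited). The gripper opens to 93 mm and grips with 3 to 60 N. Pads are 15 mm wide; open, the fingers measure 128 mm over their backs; the gripper's body (75 mm by 188 mm) begins 65 mm behind the grasp point.
Start: joints at [1.163, 0.13, 1.488, -0, 1.523, -0.085], TCP at [0.19, 0.569, 0.244] pointing down, gripper open.
Joint ranges: [-2.96, 2.96], [-0.89, 2.26], [0.02, 2.5], [-1.34, 4.48], [0, 2.73], [-2.66, 2.66]. Speed limits (rad/s): [2.39, 2.39, 2.79, 3.14, 3.14, 3.14].

### API

Orientations are given as a rotation vector (axis times angle).
In Python, from plant import robot gives the robot as it stands.
- The arm moves only by the tool arm_command, never from a script. Its argument "increments" is text: rows parted by semicolons, each of 5 numbers parted by spaces: the closure, from 0 (fully open) to 1 (shut), then the shift along the tool's x, y, z in mm, then the turn about the tool's z in rad. A call has 1 to 5 rows; each row is the pose to reach, as a shift and turn from the pose commanded when the call began, along the tool's axes at that moment; what a row does not reach only later rows make up. A row lasts 1/10 s, in which the tool goes at most 50 mm and 8.59 degrees, less where a joint would pass 70% of its speed; a pose out of reach is approached as far as the arm can. A call with a gripper value outside its range is refused whole. The fingers move at their own pace and stop on an object; "grip_force" is the grip in N (left out, the last holds). Time passes only in rows, so rows that repeat a pose let the fingers close. It gives the time, the measured TCP pose, the force, the opening and the grip force at its end, in the units of the state.
- robot.read_state(): the state, without advancing time (a new reading comes with each control period).
- robot.read_camera(name): name is "scene" or "top" or "wrist"; returns the picture (384x512x3 uint8, blue, green, red); there is no depth.
- robot.camera_model(name): a dict with "fx", "fy", "cx", "cy" (pixels), "eye" and "rotation" of the camera in the world. Camera axes: x right, y down, z forward; pixel columns grow to the right and rows downward; lengths in m; the calibration is good to about 2 mm. The wrist camera is an equidistant fisheye: a pixel r from the principal point sees the ray r / f radians off the axis. A picture is of the moment at which its call begins: read the wrist's pose just before it. camera_model takes no time and is no camera call; for the wrist camera it gives the pose at the moment of the call.
- robot.close_job(): hands the job in; it is judged then, once.
The state is a dict: "t": time; "q": joint angles; "dq": joint speeds; "joint_torque": joint torques, N m; "tool_pos": TCP position; "orientation": TCP orientation; "force": force on the tool from outside, world axes, zero at the start; "wrist_torque": the same for the moment, N m; "opening": finger opening in m; "gripper_force": force on a finger pad.
Only numpy, scipy, OpenCV 4.12 (cv2) and the standard library are available. Lean on these libraries where they do the work, as an engineer would, in place of code of your own. Each camera call takes 0.05 s, during which the arm holds its last target. There are 200 camera calls.

## Working session

There is one attempt and no reset: what is moved stays moved. The work goes in short steps, Python scripts to look and compute and a tool call to move; the robot and the scene stay as the last step left them, time stands still between calls to the robot, and variables do not carry over. Pictures are saved under pics/ and viewed, at most 14 in all, crops included, and the job is handed in when it is done.

Besides the shell and the picture viewer there is one more tool, called after "Emit:" as name(argument=value, ...) on one line, values as JSON. arm_command: Moves the arm, as the interface text tells. Its arguments: {"type":"object","properties":{"increments":{"type":"string"},"grip_force":{"type":"number"}},"required":["increments"]}

```bash
mkdir -p pics; ls
cat > h.py <<'E'
import numpy as np, cv2
from scipy.spatial.transform import Rotation as R
from plant import robot
def ray(cam,u,v):
    m=robot.camera_model(cam) if isinstance(cam,str) else cam
    x=(u-m['cx'])/m['fx']; y=(v-m['cy'])/m['fy']
    return np.array(m['eye']),np.array(m['rotation'])@np.array([x,y,1.])
def px(cam,u,v,z):
    e,d=ray(cam,u,v); return e+d*(z-e[2])/d[2]
def shot(cam,name,crop=None,s=1):
    im=robot.read_camera(cam)
    cv2.imwrite(f'pics/{name}_raw.png',im)
    if crop: im=im[crop[1]:crop[3],crop[0]:crop[2]]
    cv2.imwrite(f'pics/{name}.png',cv2.resize(im,None,fx=s,fy=s,interpolation=cv2.INTER_CUBIC))
E
python3 - <<'E'
from h import *
np.set_printoptions(precision=3,suppress=True)
shot('top','top0',s=1.5);shot('scene','sc0',s=1.5)
for c in ('top','scene'):print(robot.camera_model(c))
print(robot.read_state())
E
```

```text
pics
{'fx': 392.5536888025, 'fy': 392.5536888025, 'cx': 254.88610971997355, 'cy': 195.60893863914328, 'eye': array([0.304, 0.013, 1.308]), 'rotation': array([-2.166,  2.119, -0.192])}
{'fx': 363.12775404129604, 'fy': 363.12775404129604, 'cx': 257.16393789953025, 'cy': 190.91258618779247, 'eye': array([1.358, 0.114, 0.726]), 'rotation': array([-1.538, -1.794,  0.885])}
{'t': 0.1, 'q': array([ 1.163,  0.131,  1.489,  0.   ,  1.523, -0.085]), 'dq': array([ 0.001, -0.002, -0.002,  0.001,  0.001, -0.   ]), 'joint_torque': array([  0.   , -56.134, -49.31 ,   0.077,   0.029,  -0.   ]), 'tool_pos': array([0.19 , 0.569, 0.243]), 'orientation': array([-0.505, -3.1  ,  0.003]), 'force': array([-0.674, -0.303, -1.145]), 'wrist_torque': array([ 0.036, -0.056,  0.01 ]), 'gripper_force': 0.0, 'opening': 0.0927287332530012}
```

View pics/top0.png

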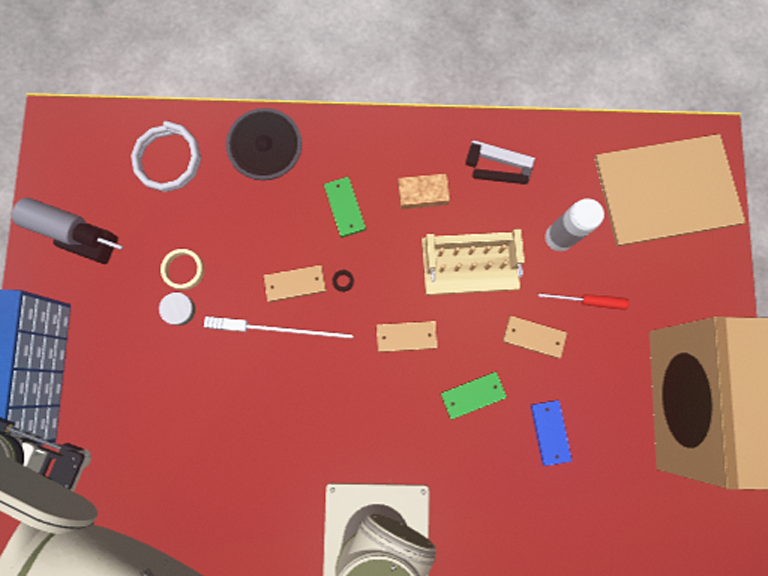

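View pics/sc0.png

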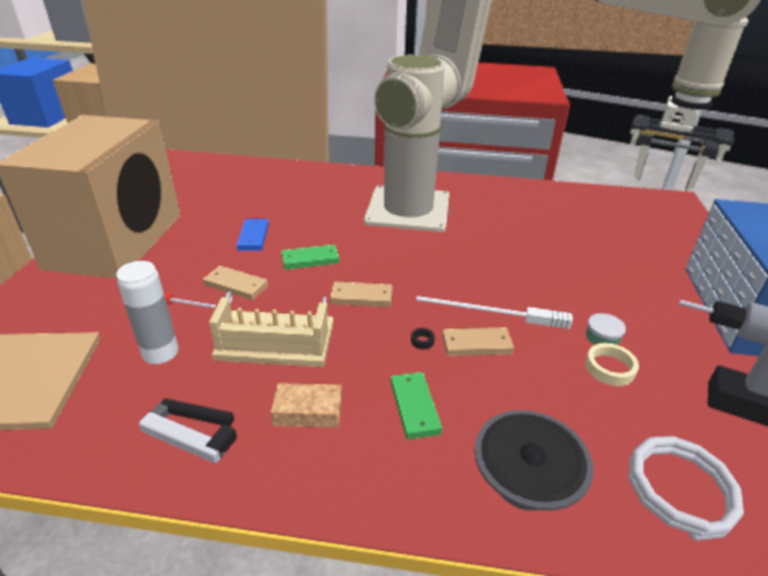

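Top: three tan braces (centres about (295,283), (407,336), (535,337) in the 1.5x picture), rack at (472,263) and the rod from its grip at (225,324) to its tip at (352,337). Now an enlarged crop.

```bash
sed -i "s/np.array(m\['rotation'\])@/R.from_rotvec(m['rotation']).as_matrix()@/" h.py
python3 - <<'E'
import cv2
im=cv2.imread('pics/top0_raw.png')
c=lambda n,x0,y0,x1,y1,s:cv2.imwrite(n,cv2.resize(im[y0:y1,x0:x1],None,fx=s,fy=s,interpolation=cv2.INTER_CUBIC))
c('pics/a.png',260,140,390,245,6);c('pics/b.png',130,170,300,245,4.5)
E
```

```text
(no output)
```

View pics/a.png

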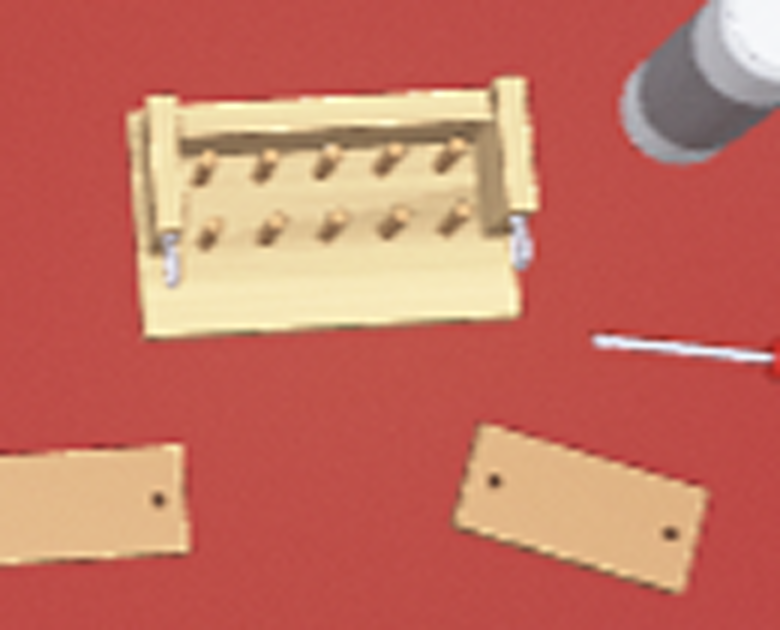

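View pics/b.png

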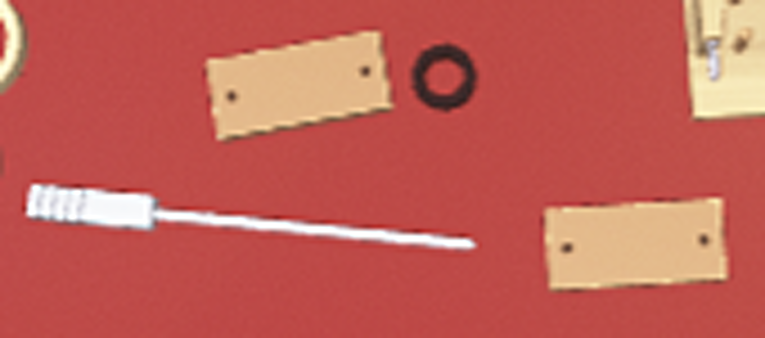

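Crops read: brace corners, rod tip (473,244) and shoulder (154,212) in b.png, dowel and cheek tops of the rack in a.png. Fit now.

```bash
cat > fit.py <<'E'
from h import *
from scipy.optimize import least_squares
np.set_printoptions(precision=4,suppress=True)
a=lambda u,v:((u+.5)/6-.5+260,(v+.5)/6-.5+140)
b=lambda u,v:((u+.5)/4.5-.5+130,(v+.5)/4.5-.5+170)
M=robot.camera_model('top')
def brace(f,pts):
    P=np.array([px(M,*f(*p),.018)[:2] for p in pts]); c=P.mean(0)
    d=(P[1]-P[0]+P[2]-P[3])/2; w=(P[3]-P[0]+P[2]-P[1])/2
    print('brace',c,'len',np.linalg.norm(d),'wid',np.linalg.norm(w),'yaw',np.arctan2(d[1],d[0]))
brace(b,[(206,60),(379,31),(392,107),(218,138)])
brace(b,[(543,208),(721,199),(727,277),(550,289)])
brace(a,[(480,424),(709,490),(685,593),(454,526)])
tip=px(M,*b(474,244),.012);sh=px(M,*b(154,213),.012)
g=np.mean([px(M,*b(*p),.024) for p in [(32,184),(155,197),(153,229),(27,216)]],0)
d=tip-sh;print('rod tip',tip,'sh',sh,'len',np.linalg.norm(d),'yaw',np.arctan2(d[1],d[0]),'grip c',g)
obs=[];
for i,(f,k) in enumerate(zip([(212,224),(275,220),(338,215),(401,211),(463,208)],[(208,157),(269,154),(331,150),(393,148),(455,145)])):
    y=.068-.034*i; obs+=[(f,(-.013,y,.068)),(k,(.023,y,.068))]
obs+=[((157,232),(-.02,.1015,.088)),((181,232),(-.02,.0865,.088)),((147,97),(.055,.1015,.088)),((177,97),(.055,.0865,.088)),
((495,78),(.055,-.0865,.088)),((526,78),(.055,-.1015,.088)),((513,212),(-.02,-.0865,.088)),((538,212),(-.02,-.1015,.088)),((180,136),(.035,.0865,.07)),((494,119),(.035,-.0865,.07))]
W=[(px(M,*a(*p),m[2])[:2],np.array(m[:2])) for p,m in obs]
def res(q):
    c,s=np.cos(q[2]),np.sin(q[2]);Q=np.array([[c,-s],[s,c]])
    return np.concatenate([q[:2]+Q@m-w for w,m in W])
r=least_squares(res,[.5,-.1,0],loss='soft_l1',f_scale=.003);print('rack',r.x);print(r.fun.reshape(-1,2)*1e3)
E
python3 fit.py
```

```text
brace [0.5377 0.192 ] len 0.12969827790981 wid 0.05892061108147051 yaw -1.371802072301615
brace [ 0.4251 -0.059 ] len 0.13035413260848275 wid 0.0584618833628294 yaw -1.489330422848337
brace [ 0.4294 -0.3427] len 0.13093299046455809 wid 0.058867584961679445 yaw -1.8324619397267627
rod tip [0.4223 0.0592 0.012 ] sh [0.4399 0.2946 0.012 ] len 0.23604150940721966 yaw -1.6451296623629543 grip c [0.4424 0.3374 0.024 ]
rack [ 0.5922 -0.1997  0.0795]
[[ 0.3973 -0.9093]
 [-0.7283 -0.3764]
 [ 0.0598 -0.7834]
 [-0.5243 -1.1766]
 [-0.834  -0.6043]
 [-0.8941 -1.3873]
 [-1.1812 -0.3746]
 [-0.1534 -1.5574]
 [-0.9664 -0.6438]
 [ 0.027  -1.6801]
 [ 0.1517  0.4363]
 [ 1.0318 -1.7872]
 [ 1.3335  0.445 ]
 [ 2.1159  1.5556]
 [ 0.9883 -0.0279]
 [ 1.7519  1.7264]
 [-0.4103  2.4866]
 [ 0.4527  0.8818]
 [-1.0303  3.5574]
 [-1.081   1.8235]]
```

```bash
cat >> h.py <<'E'
def pose():
    s=robot.read_state();m=R.from_rotvec(s['orientation']).as_matrix()
    return np.array(s['tool_pos']),np.arctan2(m[1,1],m[0,1]),s
def plan(*wps):
    """wps: (x,y,z,theta) ; prints tool-axis shifts (mm) and turn for one call each"""
    p,t,s=pose();print('at',p.round(4),'th',round(t,4),'F',np.round(s['force'],1),'open',round(s['opening'],4),'t',s['t'],'q6',round(s['q'][5],2))
    for x,y,z,th in wps:
        d=np.array([x,y,z])-p;c,sn=np.cos(t),np.sin(t)
        print('  %.1f %.1f %.1f  %.4f'%(1e3*(-sn*d[0]+c*d[1]),1e3*(c*d[0]+sn*d[1]),-1e3*d[2],-(th-t)))
        p,t=np.array([x,y,z]),th
RK=np.array([.5922,-.199,.0795])
def rk(x,y):
    c,s=np.cos(RK[2]),np.sin(RK[2]);return RK[0]+c*x-s*y,RK[1]+s*x+c*y
E
python3 - <<'E'
from h import *
plan((.3,.4,.244,.55),(.429,.12,.2,.08),(.429,-.109,.12,.08),(.429,-.109,.028,.08))
E
```

```text
at [0.1901 0.5686 0.2427] th 1.248 F [-0.7 -0.3 -1.1] open 0.0927 t 0.1 q6 -0.09
  -157.7 -125.0 -1.3  0.6980
  -306.1 -36.4 44.0  0.4700
  -228.3 -18.3 80.0  -0.0000
  0.0 0.0 92.0  -0.0000
```

Emit:
arm_command(increments="0 -30 -25 0 0.14; 0 -63 -50 0 0.28; 0 -95 -75 0 0.42; 0 -126 -100 0 0.56; 0 -158 -125 0 0.7", grip_force=4)

```text
t: 0.6
tool_pos: [0.3008, 0.3988, 0.2432]
orientation: [-1.545, -2.735, 0.001]
force: [1.2, -0.6, -0.7]
opening: 0.0928
gripper_force: 0.0
```

Emit:
arm_command(increments="0 -45 -5 8 0.1; 0 -90 -11 15 0.2; 0 -135 -17 22 0.3; 0 -180 -22 30 0.4; 0 -225 -27 35 0.47")

```text
t: 1.1
tool_pos: [0.3946, 0.1924, 0.2078]
orientation: [-2.137, -2.302, 0.001]
force: [0.4, 0.5, -0.2]
opening: 0.0929
gripper_force: 0.0
```

Run:
```python
from h import *
plan((.429,-.109,.12,.08),(.429,-.109,.028,.08))
```

```text
at [0.3946 0.1924 0.2078] th 0.0743 F [ 0.4  0.5 -0.2] open 0.0929 t 1.1 q6 0.26
  -303.1 11.9 87.8  -0.0057
  0.0 0.0 92.0  -0.0000
```

Emit:
arm_command(increments="0 -45 3 15 -0.006; 0 -90 6 30 -0.006; 0 -135 8 45 -0.006; 0 -180 10 60 -0.006; 0 -225 12 75 -0.006")

```text
t: 1.6
tool_pos: [0.4238, -0.0309, 0.133]
orientation: [2.126, 2.313, 0.0]
force: [0.4, 0.3, -0.3]
opening: 0.0928
gripper_force: 0.0
```

Emit:
arm_command(increments="0 -40 0 5 0; 0 -70 0 15 0; 0 -78 0 30 0; 0 -78 0 30 0")

```text
t: 2.0
tool_pos: [0.4289, -0.1076, 0.1014]
orientation: [-2.127, -2.307, 0.003]
force: [0.1, -0.4, -0.3]
opening: 0.0927
gripper_force: 0.0
```

Run:
```python
from h import *
shot('wrist','w1',s=1.5);print(robot.camera_model('wrist'))
plan((.429,-.109,.028,.08))
```

```text
{'fx': 297.3186396354542, 'fy': 297.3186396354542, 'cx': 256.64617798991685, 'cy': 188.51201152391235, 'eye': array([ 0.42200048, -0.02930747,  0.24283772]), 'rotation': array([2.85429442, 0.11865469, 0.01375379])}
at [ 0.4295 -0.1068  0.1025] th 0.0823 F [-0.7  0.9 -0.1] open 0.0928 t 2.05 q6 -0.44
  -2.1 -0.6 74.5  0.0023
```

View pics/w1.png

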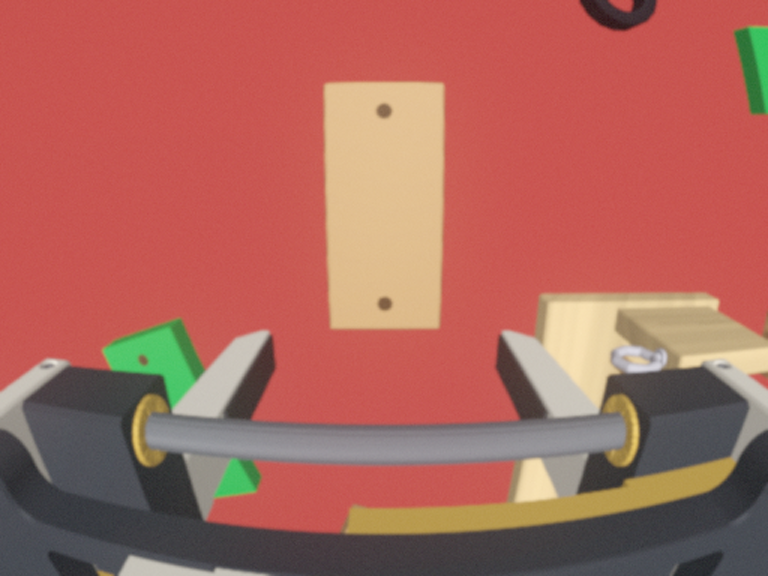

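Brace is centred between the fingers (columns 325–445 vs. fingers 272/498). Descend and close lightly.

Emit:
arm_command(increments="0 -2 -1 20 0; 0 -2 -1 40 0; 0 -2 -1 60 0; 0 -2 -1 74 0; 0 -2 -1 74 0", grip_force=4)

```text
t: 2.55
tool_pos: [0.4285, -0.1074, 0.0283]
orientation: [-2.122, -2.312, 0.002]
force: [-0.1, -0.2, 0.1]
opening: 0.0932
gripper_force: 0.0
```

Emit:
arm_command(increments="1 0 0 0 0; 1 0 0 0 0; 1 0 0 0 0; 1 0 0 0 0; 1 0 0 0 0")

```text
t: 3.05
tool_pos: [0.4302, -0.1091, 0.0302]
orientation: [2.126, 2.312, 0.0]
force: [-1.3, 1.1, 3.2]
opening: 0.0603
gripper_force: 4.0
```

Gripped at 60 mm. Lift slowly so it swings.

Emit:
arm_command(increments="1 0 0 -15 0; 1 0 0 -30 0; 1 0 0 -45 0; 1 0 0 -60 0; 1 0 0 -75 0")

```text
t: 3.55
tool_pos: [0.4297, -0.1089, 0.1052]
orientation: [-2.126, -2.312, 0.0]
force: [-0.5, -1.0, -0.9]
opening: 0.06
gripper_force: 4.0
```

Emit:
arm_command(increments="1 0 0 -15 0; 1 0 0 -30 0; 1 0 0 -45 0; 1 0 0 -60 0; 1 0 0 -75 0")

```text
t: 4.05
tool_pos: [0.4297, -0.1089, 0.1801]
orientation: [-2.126, -2.312, 0.0]
force: [-0.3, -0.2, -1.1]
opening: 0.0601
gripper_force: 4.0
```

Emit:
arm_command(increments="1 0 0 -15 0; 1 0 0 -30 0; 1 0 0 -45 0; 1 0 0 -60 0; 1 0 0 -60 0")

```text
t: 4.55
tool_pos: [0.4311, -0.1094, 0.2425]
orientation: [2.124, 2.31, 0.002]
force: [0.6, -1.4, -1.3]
opening: 0.0599
gripper_force: 4.0
```

Run:
```python
from h import *
a=robot.read_camera('wrist');b=robot.read_camera('scene')
cv2.imwrite('pics/w2_raw.png',a);cv2.imwrite('pics/s2_raw.png',b)
cv2.imwrite('pics/c2.png',np.hstack([cv2.resize(a[:300],(480,360)),cv2.resize(b[60:285,100:300],(320,360))]))
plan()
```

```text
at [ 0.4301 -0.109   0.2398] th 0.084 F [ 0.2  0.2 -1.4] open 0.0596 t 4.65 q6 -0.45
```

View pics/c2.png

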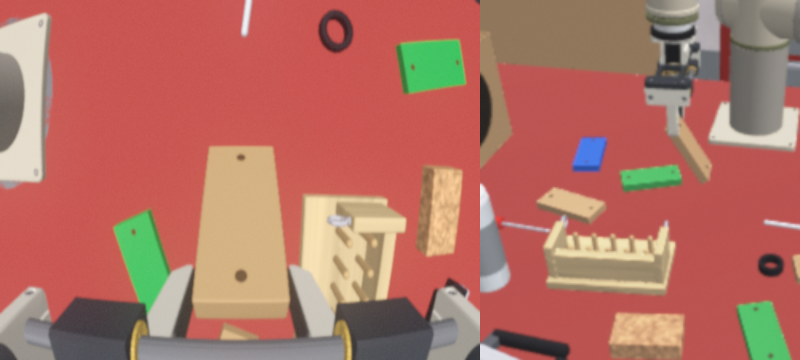

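Brace is held but friction keeps it about 30–40° from vertical. Loosen to 3 N and jerk it so it swings further.

Emit:
arm_command(increments="1 50 0 0 0; 1 80 0 0 0; 1 95 0 0 0; 1 100 0 0 0; 1 100 0 0 0", grip_force=3)

```text
t: 5.15
tool_pos: [0.4211, -0.009, 0.2389]
orientation: [-2.124, -2.313, 0.001]
force: [0.1, -0.3, -1.4]
opening: 0.0602
gripper_force: 3.0
```

Emit:
arm_command(increments="1 0 0 -50 0; 1 0 0 0 0; 1 0 0 -50 0; 1 0 0 0 0; 1 0 0 0 0")

```text
t: 5.65
tool_pos: [0.4168, -0.0097, 0.2318]
orientation: [-2.12, -2.304, 0.012]
force: [0.0, 0.7, -1.8]
opening: 0.0599
gripper_force: 3.0
```

Run:
```python
from h import *
a=robot.read_camera('wrist');b=robot.read_camera('scene')
cv2.imwrite('pics/c3.png',np.hstack([cv2.resize(a[:300],(480,360)),cv2.resize(b[0:225,150:350],(320,360))]))
plan()
```

```text
at [ 0.4215 -0.0101  0.2401] th 0.083 F [-0.3  0.3 -0.3] open 0.0602 t 5.75 q6 -0.23
```

View pics/c3.png

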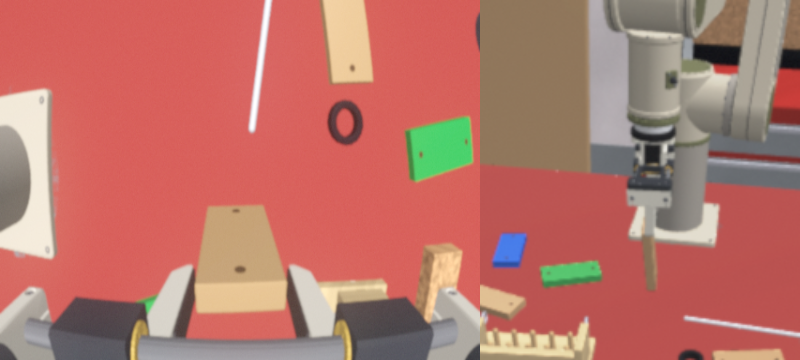

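It's now within roughly 10° of vertical. One more shake, then measure the tilt.

Emit:
arm_command(increments="1 0 0 -50 0; 1 0 0 0 0; 1 0 0 -50 0; 1 0 0 0 0; 1 0 0 0 0")

```text
t: 6.25
tool_pos: [0.4197, -0.0094, 0.2367]
orientation: [-2.124, -2.309, 0.005]
force: [-0.2, 0.8, -0.0]
opening: 0.0194
gripper_force: 0.0
```

Emit:
arm_command(increments="1 50 0 0 0; 1 70 0 0 0; 1 70 0 0 0; 1 70 0 0 0; 1 70 0 0 0", grip_force=15)

```text
t: 6.75
tool_pos: [0.4174, 0.0597, 0.2424]
orientation: [2.124, 2.31, 0.004]
force: [0.1, -1.2, -0.8]
opening: 0.0003
gripper_force: 0.0
```

```bash
cat >> h.py <<'E'
def wray(u,v,m=None):
    m=m or robot.camera_model('wrist')
    d=np.array([u-m['cx'],v-m['cy']]);r=np.hypot(*d);a=r/m['fx']
    return np.array(m['eye']),R.from_rotvec(m['rotation']).as_matrix()@np.r_[np.sin(a)*d/r,np.cos(a)]
E
python3 - <<'E'
from h import *
m=robot.camera_model('wrist');p,t,_=pose()
print('cam in tool', R.from_rotvec(robot.read_state()['orientation']).as_matrix().T@(m['eye']-p))
shot('wrist','c4',crop=(180,130,340,290),s=3.5)
plan()
E
```

```text
cam in tool [ 0.07807967 -0.00146478 -0.14027118]
at [0.4169 0.0597 0.2416] th 0.0831 F [-0.3 -0.7 -0.9] open 0.0 t 6.8 q6 -0.06
```

View pics/c4.png

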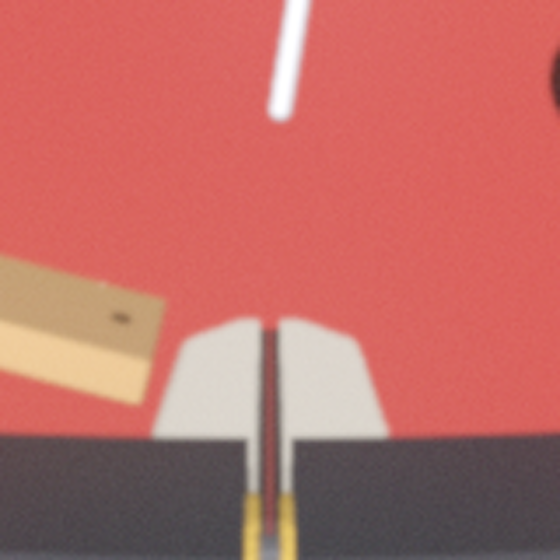

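The shake dropped the brace (fingers shut, brace lying at lower left). Look from above.

Emit:
arm_command(increments="0 150 0 0 0; 0 150 0 0 0; 0 150 0 0 0; 0 150 0 0 0; 0 150 0 0 0")

```text
t: 7.3
tool_pos: [0.4032, 0.2103, 0.2399]
orientation: [2.123, 2.315, -0.001]
force: [0.1, -0.4, -0.0]
opening: 0.0356
gripper_force: 0.0
```

Run:
```python
from h import *
im=robot.read_camera('top');cv2.imwrite('pics/t5_raw.png',im)
s=robot.read_camera('scene');cv2.imwrite('pics/s5_raw.png',s)
cv2.imwrite('pics/c5.png',np.hstack([cv2.resize(im[175:275,210:330],(480,400),interpolation=cv2.INTER_CUBIC),cv2.resize(s[120:240,200:296],(320,400),interpolation=cv2.INTER_CUBIC)]))
```

```text
(no output)
```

View pics/c5.png

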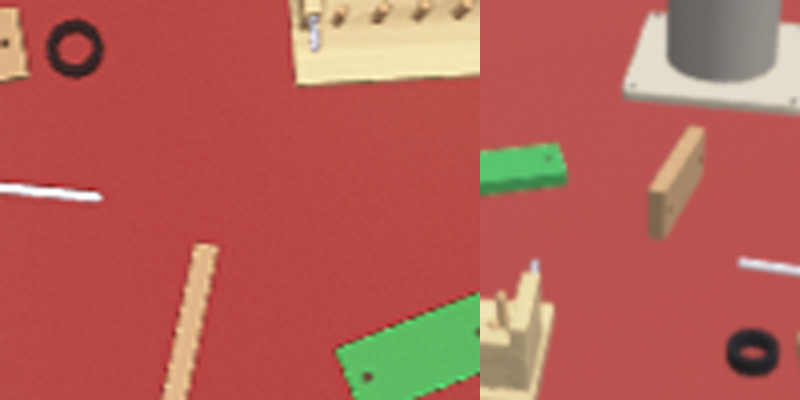

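The brace now stands on its long edge. I can grip it across its 18 mm thickness near the far end and let it hang the same way. Measure it.

Run:
```python
from h import *
im=cv2.imread('pics/t5_raw.png');x0,y0,x1,y1=235,225,285,300
hsv=cv2.cvtColor(im[y0:y1,x0:x1],cv2.COLOR_BGR2HSV)
m=((hsv[...,0]>9)&(hsv[...,0]<25)&(hsv[...,2]>120)).astype(np.uint8)
n,l,st,_=cv2.connectedComponentsWithStats(m);k=1+st[1:,4].argmax();print(st)
ys,xs=np.where(l==k);r=cv2.minAreaRect(np.c_[xs,ys].astype(np.float32));B=cv2.boxPoints(r)+[x0,y0]
P=np.array([px('top',*p,.06)[:2] for p in B]);print(P, P.mean(0))
e=[P[i]-P[i-1] for i in range(4)];L=max(e,key=np.linalg.norm);print(np.linalg.norm(L),np.arctan2(L[1],L[0]))
plan()
```

```text
[[   0    0   50   75 3507]
 [  16   11   13   41  243]]
[[ 0.25754476  0.0062695 ]
 [ 0.3840906  -0.01742729]
 [ 0.38072908 -0.03573973]
 [ 0.25427066 -0.0117401 ]] [ 0.31915877 -0.0146594 ]
0.12874543930225704 -0.18511475152069573
at [0.4035 0.2088 0.2398] th 0.0829 F [-0.4  0.9 -0.3] open 0.0437 t 7.4 q6 0.28
```

Run:
```python
from h import *
plan((.40,.15,.2,-.617),(.38,.03,.16,-1.317),(.365,-.0233,.13,-1.756),(.365,-.0233,.036,-1.756))
```

```text
at [0.4035 0.2088 0.2398] th 0.0829 F [-0.4  0.9 -0.3] open 0.0437 t 7.4 q6 0.28
  -58.3 -8.4 39.8  0.6999
  -109.4 53.1 40.0  0.7000
  -27.9 47.8 30.0  0.4390
  0.0 -0.0 94.0  -0.0000
```

Emit:
arm_command(increments="0.3 -12 -2 8 0.14; 0.3 -24 -4 16 0.28; 0.3 -36 -6 24 0.42; 0.3 -48 -7 32 0.56; 0.3 -58 -8 40 0.7", grip_force=4)

```text
t: 7.9
tool_pos: [0.4004, 0.149, 0.1996]
orientation: [2.796, 1.43, 0.001]
force: [1.1, -0.1, -0.2]
opening: 0.065
gripper_force: 0.0
```

Emit:
arm_command(increments="0.3 -22 10 8 0.14; 0.3 -44 21 16 0.28; 0.3 -66 32 24 0.42; 0.3 -88 42 32 0.56; 0.3 -109 53 40 0.7")

```text
t: 8.4
tool_pos: [0.3799, 0.0292, 0.1595]
orientation: [3.117, 0.385, 0.001]
force: [0.8, 0.3, 0.6]
opening: 0.0652
gripper_force: 0.0
```

Emit:
arm_command(increments="0.3 -7 12 8 0.14; 0.3 -14 24 16 0.28; 0.3 -21 36 24 0.42; 0.3 -28 48 30 0.44; 0.3 -28 48 30 0.44")

```text
t: 8.9
tool_pos: [0.3641, -0.0241, 0.1289]
orientation: [3.127, -0.298, -0.002]
force: [-1.5, -0.4, -0.3]
opening: 0.0649
gripper_force: 0.0
```

Run:
```python
from h import *
plan((.365,-.0233,.036,-1.756))
shot('wrist','c6',s=1.2)
```

```text
at [ 0.3641 -0.0241  0.1289] th -1.7611 F [-1.5 -0.4 -0.3] open 0.0649 t 8.9 q6 1.56
  0.7 -0.9 92.9  -0.0051
```

View pics/c6.png

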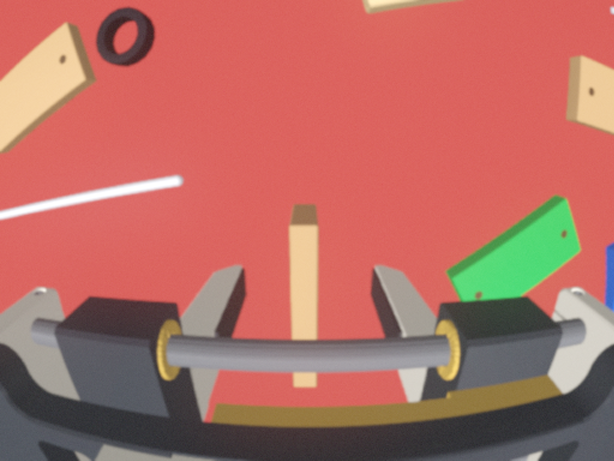

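Aligned, brace centred between the fingers (column ~305). Descend and grip.

Emit:
arm_command(increments="0.3 0 0 25 0; 0.3 0 0 50 0; 0.3 0 0 75 0; 0.3 0 0 93 0; 0.3 0 0 93 0")

```text
t: 9.45
tool_pos: [0.3634, -0.0214, 0.0348]
orientation: [-3.128, 0.291, 0.007]
force: [-0.6, 0.7, -0.3]
opening: 0.0649
gripper_force: 0.0
```

Emit:
arm_command(increments="1 0 0 0 0; 1 0 0 0 0; 1 0 0 0 0; 1 0 0 0 0; 1 0 0 0 0", grip_force=4)

```text
t: 9.95
tool_pos: [0.3656, -0.0217, 0.0372]
orientation: [3.128, -0.29, 0.002]
force: [-0.1, 0.0, -0.5]
opening: 0.0296
gripper_force: 0.0
```

Emit:
arm_command(increments="1 0 0 0 0; 1 0 0 0 0; 1 0 0 -15 0; 1 0 0 -30 0; 1 0 0 -45 0")

```text
t: 10.45
tool_pos: [0.3648, -0.0215, 0.0818]
orientation: [-3.128, 0.29, 0.001]
force: [0.5, 0.5, -0.9]
opening: 0.0178
gripper_force: 4.0
```

Emit:
arm_command(increments="1 0 0 -25 0; 1 0 0 -50 0; 1 0 0 -75 0; 1 0 0 -100 0; 1 0 0 -115 0")

```text
t: 10.95
tool_pos: [0.3658, -0.0218, 0.1986]
orientation: [3.128, -0.29, 0.003]
force: [0.0, 0.7, -1.3]
opening: 0.018
gripper_force: 4.0
```

Emit:
arm_command(increments="1 0 0 -20 0; 1 0 0 -40 0; 1 0 0 -50 0; 1 0 0 -50 0; 1 0 0 -50 0")

```text
t: 11.45
tool_pos: [0.365, -0.0216, 0.2458]
orientation: [-3.128, 0.29, 0.001]
force: [-0.4, 1.4, -1.5]
opening: 0.0179
gripper_force: 4.0
```

Run:
```python
from h import *
plan()
a=robot.read_camera('wrist');b=robot.read_camera('scene')
cv2.imwrite('pics/w7_raw.png',a);cv2.imwrite('pics/s7_raw.png',b)
cv2.imwrite('pics/c7.png',np.hstack([cv2.resize(a[:300],(480,360)),cv2.resize(b[0:225,150:350],(320,360))]))
```

```text
at [ 0.365  -0.0216  0.2458] th -1.756 F [-0.4  1.4 -1.5] open 0.0179 t 11.45 q6 1.56
```

View pics/c7.png

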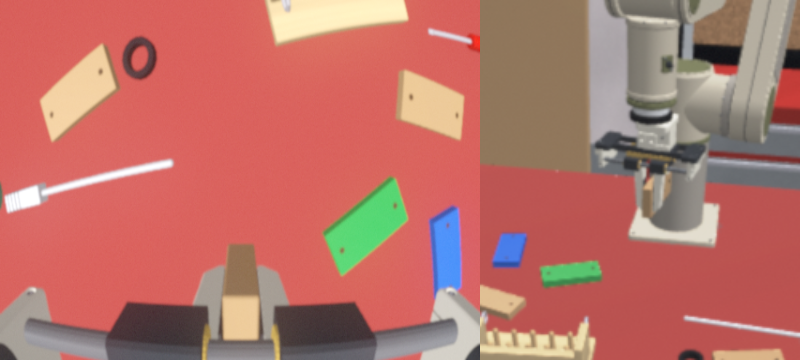

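Held again at a tilt, tail toward the robot. I'll measure the tilt numerically from the wrist image (edges near raw rows 204, 237, 283).

```bash
cat >> h.py <<'E'
def wproj(P,m):
    """tool-frame points -> wrist pixels, cam pose in tool taken from models"""
    s=robot.read_state();Rt=R.from_rotvec(s['orientation']).as_matrix();W=np.atleast_2d(P)@Rt.T+s['tool_pos']
    c=(W-m['eye'])@R.from_rotvec(m['rotation']).as_matrix()
    a=np.arctan2(np.hypot(c[:,0],c[:,1]),c[:,2]);h=np.hypot(c[:,0],c[:,1])
    return np.c_[m['cx']+m['fx']*a*c[:,0]/h,m['cy']+m['fx']*a*c[:,1]/h]
E
python3 - <<'E'
from h import *
m=robot.camera_model('wrist')
for al in range(0,91,15):
    a=np.radians(al);u=np.array([np.cos(a),-np.sin(a)]);w=np.array([-np.sin(a),-np.cos(a)]);p=np.array([0,.006])
    C=[p+.018*u+.03*w,p+.018*u-.03*w,p-.112*u-.03*w,p-.112*u+.03*w]
    print(al,[np.round(wproj([c[0],0,c[1]],m)[0]) for c in C])
im=cv2.imread('pics/w7_raw.png');print([ (r,tuple(int(v) for v in im[r,257])) for r in range(190,300,4)])
E
```

```text
0 [array([255., 244.]), array([255., 200.]), array([256., 348.]), array([255., 407.])]
15 [array([255., 264.]), array([255., 192.]), array([256., 317.]), array([255., 378.])]
30 [array([255., 283.]), array([255., 186.]), array([256., 285.]), array([256., 348.])]
45 [array([255., 298.]), array([255., 185.]), array([256., 253.]), array([256., 317.])]
60 [array([255., 307.]), array([255., 188.]), array([256., 221.]), array([256., 285.])]
75 [array([255., 311.]), array([255., 196.]), array([256., 189.]), array([256., 253.])]
90 [array([255., 311.]), array([255., 209.]), array([256., 158.]), array([256., 221.])]
[(190, (94, 100, 217)), (194, (93, 99, 219)), (198, (92, 98, 217)), (202, (92, 104, 207)), (206, (83, 113, 148)), (210, (83, 113, 147)), (214, (80, 111, 144)), (218, (80, 110, 145)), (222, (80, 110, 144)), (226, (82, 114, 146)), (230, (85, 114, 147)), (234, (86, 114, 146)), (238, (85, 114, 146)), (242, (86, 113, 146)), (246, (109, 149, 181)), (250, (153, 202, 236)), (254, (156, 205, 239)), (258, (157, 204, 238)), (262, (154, 203, 237)), (266, (154, 203, 238)), (270, (155, 203, 238)), (274, (157, 205, 238)), (278, (156, 203, 238)), (282, (139, 182, 215)), (286, (99, 102, 112)), (290, (115, 117, 125)), (294, (136, 134, 140)), (298, (151, 147, 151))]
```

Tilt is still ~0°: the larger pad contact holds it. Try 3 N with a mild upward start, and measure.

```bash
cat > tilt.py <<'E'
from h import *
im=robot.read_camera('wrist').astype(int);c=im[150:330,250:262].mean(1);
k=[('red' if (p[2]-p[1]>75) else 'dark' if p[2]-p[0]>40 and p[2]<190 else 'tan' if p[2]-p[0]>50 else 'grip') for p in c]
o=[(150,k[0])]
for i,v in enumerate(k):
    if v!=o[-1][1]:o.append((150+i,v))
print(o);plan()
E
echo
```

```text
(no output)
```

Emit:
arm_command(increments="1 0 0 0 0; 1 0 0 0 0; 1 0 0 0 0; 1 0 0 0 0", grip_force=3)

```text
t: 11.95
tool_pos: [0.3651, -0.0216, 0.2465]
orientation: [-3.128, 0.29, 0.001]
force: [1.0, 0.5, -1.1]
opening: 0.0178
gripper_force: 3.0
```

```bash
python3 tilt.py
```

```text
[(150, 'red'), (204, 'dark'), (247, 'tan'), (283, 'dark'), (284, 'grip'), (311, 'tan')]
at [ 0.3652 -0.0216  0.2466] th -1.756 F [-0.3  0.7 -1.5] open 0.018 t 12.0 q6 1.56
```

Emit:
arm_command(increments="1 0 0 -25 0; 1 0 0 -45 0; 1 0 0 -58 0; 1 0 0 -65 0; 1 0 0 -68 0")

```text
t: 12.5
tool_pos: [0.3654, -0.0217, 0.315]
orientation: [3.128, -0.29, 0.001]
force: [0.7, 0.4, -1.1]
opening: 0.0179
gripper_force: 3.0
```

```bash
python3 tilt.py
```

```text
[(150, 'red'), (196, 'dark'), (255, 'tan'), (283, 'dark'), (284, 'grip'), (311, 'tan')]
at [ 0.3653 -0.0217  0.315 ] th -1.756 F [-0.4  0.1 -1.3] open 0.0179 t 12.55 q6 1.56
```

Emit:
arm_command(increments="1 0 0 6 0; 1 0 0 18 0; 1 0 0 36 0; 1 0 0 66 0; 1 0 0 66 0")

```text
t: 13.05
tool_pos: [0.3625, -0.0211, 0.2431]
orientation: [-3.127, 0.291, 0.014]
force: [0.4, -0.5, -1.0]
opening: 0.0178
gripper_force: 3.0
```

Emit:
arm_command(increments="1 0 0 -30 0; 1 0 0 -48 0; 1 0 0 -60 0; 1 0 0 -66 0; 1 0 0 -68 0")

```text
t: 13.55
tool_pos: [0.3653, -0.0217, 0.3171]
orientation: [3.128, -0.29, 0.001]
force: [0.5, -0.2, -0.9]
opening: 0.0182
gripper_force: 3.0
```

```bash
python3 tilt.py
```

```text
[(150, 'red'), (181, 'tan'), (182, 'dark'), (184, 'tan'), (185, 'dark'), (270, 'tan'), (283, 'dark'), (284, 'grip'), (311, 'tan')]
at [ 0.3652 -0.0216  0.3168] th -1.7559 F [ 0.4  0.2 -0.1] open 0.0179 t 13.6 q6 1.56
```

Emit:
arm_command(increments="1 0 0 6 0; 1 0 0 18 0; 1 0 0 36 0; 1 0 0 66 0; 1 0 0 66 0")

```text
t: 14.1
tool_pos: [0.3625, -0.0211, 0.2451]
orientation: [-3.127, 0.29, 0.013]
force: [-0.5, 0.1, -0.6]
opening: 0.018
gripper_force: 3.0
```

Emit:
arm_command(increments="1 0 0 -30 0; 1 0 0 -48 0; 1 0 0 -60 0; 1 0 0 -66 0; 1 0 0 -68 0")

```text
t: 14.6
tool_pos: [0.3654, -0.0217, 0.3191]
orientation: [3.128, -0.291, 0.001]
force: [-0.1, 0.3, -1.4]
opening: 0.0182
gripper_force: 3.0
```

```bash
python3 tilt.py
```

```text
[(150, 'red'), (178, 'tan'), (283, 'dark'), (284, 'grip'), (311, 'tan'), (327, 'dark'), (328, 'grip')]
at [ 0.3652 -0.0217  0.3188] th -1.756 F [ 0.4 -0.2 -0.9] open 0.0181 t 14.65 q6 1.56
```

Emit:
arm_command(increments="1 6 0 0 0; 1 18 0 0 0; 1 36 0 0 0; 1 70 0 0 0; 1 70 0 0 0")

```text
t: 15.15
tool_pos: [0.4358, -0.035, 0.3158]
orientation: [-3.128, 0.291, 0.006]
force: [-0.6, -0.2, -1.7]
opening: 0.018
gripper_force: 3.0
```

```bash
python3 tilt.py
```

```text
[(150, 'red'), (174, 'dark'), (277, 'tan'), (282, 'dark'), (284, 'grip'), (310, 'dark'), (311, 'tan'), (314, 'red'), (321, 'dark'), (322, 'grip')]
at [ 0.4345 -0.0347  0.3163] th -1.7562 F [ 0.6  0.1 -0.8] open 0.0179 t 15.2 q6 1.56
```

Emit:
arm_command(increments="1 0 0 6 0; 1 0 0 18 0; 1 0 0 36 0; 1 0 0 66 0; 1 0 0 66 0")

```text
t: 15.7
tool_pos: [0.4311, -0.0339, 0.248]
orientation: [-3.127, 0.29, 0.011]
force: [-0.1, -0.1, -1.7]
opening: 0.0176
gripper_force: 3.0
```

```bash
python3 tilt.py
```

```text
[(150, 'red'), (174, 'dark'), (176, 'tan'), (282, 'dark'), (284, 'grip'), (310, 'dark'), (311, 'red')]
at [ 0.4321 -0.0341  0.2505] th -1.7559 F [ 0.1 -0.1 -1.3] open 0.0181 t 15.75 q6 1.56
```

```bash
cat > wid.py <<'E'
from h import *
from scipy.optimize import least_squares
im=robot.read_camera('wrist');cv2.imwrite('pics/last_w.png',im);im=im.astype(int)
red=(im[...,2]-im[...,1]>75)|(abs(im[...,2]-im[...,0])<35)|(im[...,1]-im[...,2]>20)
m=robot.camera_model('wrist')
s=robot.read_state();Rt=R.from_rotvec(s['orientation']).as_matrix();e=Rt.T@(m['eye']-s['tool_pos']);Q=Rt.T@R.from_rotvec(m['rotation']).as_matrix()
for r in range(140,300,6):
    if red[r,256]:continue
    L=256
    while not red[r,L-1]:L-=1
    G=256
    while not red[r,G+1]:G+=1
    # ray through row at mid column, distance at which width is .018
    def rr(u):
        d=np.array([u-m['cx'],r-m['cy']]);h=np.hypot(*d);a=h/m['fx'];return Q@np.r_[np.sin(a)*d/h,np.cos(a)]
    a,b=rr(L-.5),rr(G+.5);k=.018/abs(a[1]-b[1]);P=e+k*(a+b)/2
    print(r,L,G,tuple(im[r,256]),'x %.0f z %.0f'%(P[0]*1e3,P[2]*1e3))
plan()
E
python3 wid.py
```

```text
176 241 272 (np.int64(115), np.int64(157), np.int64(193)) x 37 z 22
182 240 273 (np.int64(116), np.int64(158), np.int64(194)) x 36 z 12
188 240 273 (np.int64(112), np.int64(154), np.int64(190)) x 33 z 11
194 240 273 (np.int64(115), np.int64(157), np.int64(193)) x 30 z 10
200 240 273 (np.int64(117), np.int64(159), np.int64(194)) x 27 z 9
206 240 273 (np.int64(115), np.int64(158), np.int64(191)) x 24 z 8
212 240 274 (np.int64(116), np.int64(158), np.int64(192)) x 23 z 3
218 239 274 (np.int64(116), np.int64(158), np.int64(191)) x 21 z -2
224 239 274 (np.int64(117), np.int64(158), np.int64(192)) x 19 z -3
230 238 274 (np.int64(117), np.int64(159), np.int64(193)) x 17 z -8
236 238 274 (np.int64(117), np.int64(159), np.int64(192)) x 15 z -9
242 238 275 (np.int64(116), np.int64(158), np.int64(190)) x 14 z -14
248 238 275 (np.int64(115), np.int64(157), np.int64(191)) x 11 z -15
254 237 275 (np.int64(115), np.int64(158), np.int64(191)) x 10 z -19
260 237 275 (np.int64(119), np.int64(159), np.int64(191)) x 8 z -21
266 237 275 (np.int64(115), np.int64(158), np.int64(191)) x 5 z -22
272 237 275 (np.int64(115), np.int64(157), np.int64(191)) x 3 z -23
278 237 276 (np.int64(123), np.int64(168), np.int64(201)) x 2 z -27
at [ 0.4331 -0.0344  0.2523] th -1.756 F [-0.4 -0.6  0.4] open 0.0183 t 15.8 q6 1.56
```

Tilt is 40° with no slip (pivot still in place). Horizontal ratchet: gentle start with sharp stop forward, sharp start with gentle stop back.

Emit:
arm_command(increments="1 10 0 0 0; 1 30 0 0 0; 1 60 0 0 0; 1 105 0 0 0; 1 105 0 0 0")

```text
t: 16.3
tool_pos: [0.5411, -0.0549, 0.2506]
orientation: [-3.128, 0.291, 0.003]
force: [-2.4, 0.9, -2.6]
opening: 0.0178
gripper_force: 3.0
```

Emit:
arm_command(increments="1 -45 0 0 0; 1 -72 0 0 0; 1 -92 0 0 0; 1 -102 0 0 0; 1 -105 0 0 0")

```text
t: 16.8
tool_pos: [0.4342, -0.0345, 0.2541]
orientation: [3.128, -0.29, 0.004]
force: [-0.3, -0.5, -0.9]
opening: 0.0181
gripper_force: 3.0
```

```bash
python3 wid.py | awk 'NR%3==1||/at/'
```

```text
170 240 273 (np.int64(128), np.int64(172), np.int64(208)) x 42 z 13
188 239 274 (np.int64(132), np.int64(179), np.int64(213)) x 36 z 2
206 239 274 (np.int64(137), np.int64(181), np.int64(215)) x 27 z -0
224 238 275 (np.int64(137), np.int64(183), np.int64(215)) x 22 z -11
242 238 275 (np.int64(140), np.int64(184), np.int64(217)) x 14 z -14
260 237 275 (np.int64(140), np.int64(183), np.int64(216)) x 8 z -21
278 237 275 (np.int64(142), np.int64(184), np.int64(217)) x 0 z -24
at [ 0.4343 -0.0345  0.2539] th -1.7559 F [ 0.5 -0.  -1.6] open 0.0181 t 16.85 q6 1.56
```

Emit:
arm_command(increments="1 10 0 0 0; 1 30 0 0 0; 1 60 0 0 0; 1 105 0 0 0; 1 105 0 0 0")

```text
t: 17.35
tool_pos: [0.541, -0.0549, 0.2484]
orientation: [-3.128, 0.291, 0.007]
force: [-0.6, 0.2, -1.3]
opening: 0.0182
gripper_force: 3.0
```

Emit:
arm_command(increments="1 -45 0 0 0; 1 -72 0 0 0; 1 -92 0 0 0; 1 -102 0 0 0; 1 -105 0 0 0")

```text
t: 17.85
tool_pos: [0.4342, -0.0346, 0.2531]
orientation: [3.128, -0.291, 0.002]
force: [0.2, 0.5, -0.5]
opening: 0.018
gripper_force: 3.0
```

```bash
python3 wid.py | awk 'NR%3==1||/at/'
```

```text
170 238 275 (np.int64(136), np.int64(180), np.int64(215)) x 46 z -3
188 238 275 (np.int64(149), np.int64(193), np.int64(226)) x 38 z -5
206 238 275 (np.int64(146), np.int64(190), np.int64(225)) x 30 z -8
224 238 275 (np.int64(147), np.int64(191), np.int64(225)) x 22 z -11
242 238 275 (np.int64(144), np.int64(190), np.int64(224)) x 14 z -14
260 238 275 (np.int64(144), np.int64(189), np.int64(222)) x 6 z -17
278 238 275 (np.int64(142), np.int64(188), np.int64(221)) x -2 z -21
at [ 0.4343 -0.0346  0.2531] th -1.7561 F [ 0.3 -0.4 -1.1] open 0.0178 t 17.9 q6 1.56
```

Emit:
arm_command(increments="1 10 0 0 0; 1 30 0 0 0; 1 60 0 0 0; 1 105 0 0 0; 1 105 0 0 0")

```text
t: 18.4
tool_pos: [0.541, -0.0549, 0.2484]
orientation: [-3.128, 0.291, 0.007]
force: [-2.2, 0.3, -1.8]
opening: 0.0182
gripper_force: 3.0
```

```bash
python3 wid.py | awk 'NR%3==1||/at/'
```

```text
164 245 268 (np.int64(73), np.int64(101), np.int64(133)) x 32 z 78
182 238 275 (np.int64(143), np.int64(188), np.int64(222)) x 41 z -4
200 238 275 (np.int64(142), np.int64(187), np.int64(221)) x 32 z -7
218 238 275 (np.int64(142), np.int64(188), np.int64(221)) x 24 z -10
236 238 275 (np.int64(139), np.int64(185), np.int64(218)) x 16 z -13
254 237 275 (np.int64(138), np.int64(185), np.int64(218)) x 10 z -19
272 238 275 (np.int64(138), np.int64(184), np.int64(216)) x 1 z -20
at [ 0.5392 -0.0545  0.2495] th -1.7564 F [-0.1 -0.  -0.2] open 0.0184 t 18.45 q6 1.56
```

Emit:
arm_command(increments="1 -40 0 0 0; 1 -50 0 0 0; 1 -57 0 0 0; 1 -60 0 0 0; 1 -60 0 0 0")

```text
t: 18.95
tool_pos: [0.4787, -0.0429, 0.2537]
orientation: [3.128, -0.291, 0.004]
force: [1.0, 0.7, -0.3]
opening: 0.0181
gripper_force: 3.0
```

```bash
python3 wid.py | awk 'NR%2==1||/at/'
```

```text
164 244 269 (np.int64(68), np.int64(94), np.int64(129)) x 36 z 61
176 238 275 (np.int64(141), np.int64(187), np.int64(222)) x 43 z -4
188 238 275 (np.int64(141), np.int64(187), np.int64(221)) x 38 z -5
200 238 275 (np.int64(143), np.int64(187), np.int64(222)) x 32 z -7
212 238 275 (np.int64(142), np.int64(188), np.int64(221)) x 27 z -9
224 238 275 (np.int64(141), np.int64(188), np.int64(221)) x 22 z -11
236 238 275 (np.int64(141), np.int64(186), np.int64(219)) x 16 z -13
248 238 275 (np.int64(141), np.int64(186), np.int64(220)) x 11 z -15
260 238 275 (np.int64(139), np.int64(185), np.int64(219)) x 6 z -17
272 238 275 (np.int64(137), np.int64(183), np.int64(217)) x 1 z -20
at [ 0.4788 -0.0429  0.2536] th -1.756 F [ 0.2  0.  -1.8] open 0.0181 t 19.0 q6 1.56
```

```bash
cat > rows.py <<'E'
from h import *
m=robot.camera_model('wrist')
im=cv2.imread('pics/last_w.png').astype(int)[130:230,250:262].mean(1)
print([(130+i,[int(v) for v in im[i]]) for i in range(20,60,2)])
for al in range(66,100,4):
    a=np.radians(al);u=np.array([np.cos(a),-np.sin(a)]);w=np.array([-np.sin(a),-np.cos(a)]);p=np.array([0.003,.006])
    C=[p+.018*u-.03*w,p-.112*u-.03*w]
    print(al,[round(wproj([c[0],0,c[1]],m)[0][1],1) for c in C])
E
python3 rows.py
```

```text
[(150, [83, 88, 200]), (152, [81, 87, 200]), (154, [82, 88, 201]), (156, [82, 87, 201]), (158, [82, 89, 199]), (160, [73, 93, 162]), (162, [69, 95, 130]), (164, [70, 95, 129]), (166, [70, 95, 129]), (168, [79, 109, 144]), (170, [117, 158, 193]), (172, [140, 185, 220]), (174, [143, 188, 222]), (176, [143, 188, 222]), (178, [143, 188, 222]), (180, [142, 188, 222]), (182, [142, 187, 222]), (184, [143, 188, 222]), (186, [143, 188, 222]), (188, [142, 187, 221])]
66 [np.float64(184.3), np.float64(205.0)]
70 [np.float64(186.4), np.float64(196.5)]
74 [np.float64(188.9), np.float64(187.9)]
78 [np.float64(191.7), np.float64(179.4)]
82 [np.float64(194.9), np.float64(171.0)]
86 [np.float64(198.5), np.float64(162.6)]
90 [np.float64(202.4), np.float64(154.2)]
94 [np.float64(206.7), np.float64(145.9)]
98 [np.float64(211.2), np.float64(137.6)]
```

Tilt now ≈77°, hanging in equilibrium (width centre ~12 mm off the pivot); that can be levelled on the base. Move above slot 2.

Run:
```python
from h import *
x,y=rk(-.005,.017);print(x,y)
plan((x,y,.2536,-1.4913),(x,y,.21,-1.4913))
```

```text
0.5858657154912547 -0.1824507752519259
at [ 0.4788 -0.0429  0.2536] th -1.756 F [ 0.2  0.  -1.8] open 0.0181 t 19.0 q6 1.56
  130.9 117.4 -0.0  -0.2647
  0.0 0.0 43.6  -0.0000
```

Emit:
arm_command(increments="1 10 8 0 -0.03; 1 28 25 0 -0.07; 1 50 45 0 -0.12; 1 73 66 0 -0.17; 1 95 86 0 -0.22", grip_force=5)

```text
t: 19.5
tool_pos: [0.5571, -0.1461, 0.2528]
orientation: [3.141, 0.058, 0.001]
force: [0.1, 0.0, -0.6]
opening: 0.018
gripper_force: 5.0
```

Run:
```python
from h import *
x,y=rk(-.005,.017)
plan((x,y,.2536,-1.4913))
```

```text
at [ 0.5571 -0.1461  0.2528] th -1.5339 F [ 0.1  0.  -0.6] open 0.018 t 19.5 q6 1.19
  27.4 37.4 -0.8  -0.0426
```

Emit:
arm_command(increments="1 10 15 0 -0.02; 1 18 27 0 -0.043; 1 25 35 0 -0.043; 1 27 37 0 -0.043; 1 27 37 0 -0.043")

```text
t: 20.0
tool_pos: [0.5843, -0.1808, 0.2525]
orientation: [-3.139, -0.121, 0.0]
force: [-0.2, -0.8, -0.4]
opening: 0.0181
gripper_force: 5.0
```

Emit:
arm_command(increments="1 0 0 15 0; 1 0 0 35 0; 1 0 0 42 0; 1 0 0 42 0")

```text
t: 20.4
tool_pos: [0.5827, -0.1799, 0.2083]
orientation: [-3.138, -0.123, 0.005]
force: [0.0, -0.7, -0.9]
opening: 0.0177
gripper_force: 5.0
```

Run:
```python
from h import *
shot('wrist','c8',crop=(150,80,370,260),s=3.5)
x,y=rk(-.005,.017)
plan((x,y,.21,-1.4913))
```

```text
at [ 0.5834 -0.1803  0.2098] th -1.4927 F [-0.4 -0.7 -0.3] open 0.0182 t 20.45 q6 1.11
  2.3 2.3 -0.2  -0.0014
```

View pics/c8.png

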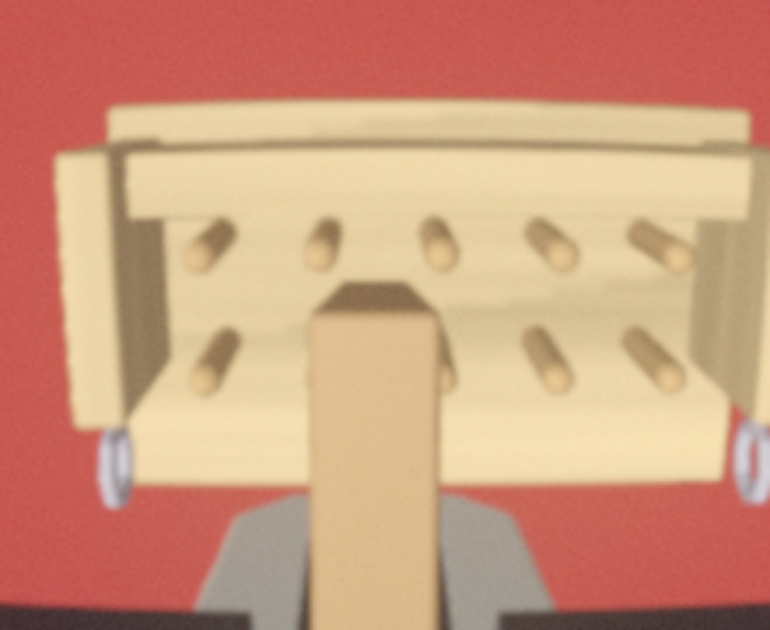

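Brace's tail is centred over slot 2 between dowels at columns 320 and 440; refine the rack pose from these close dowel tops.

Run:
```python
from h import *
from scipy.optimize import least_squares
np.set_printoptions(precision=4,suppress=True)
pts={(200,255):(.023,.068),(320,255):(.023,.034),(440,255):(.023,0),(562,258):(.023,-.034),(680,258):(.023,-.068),(205,378):(-.013,.068),(557,380):(-.013,-.034),(668,380):(-.013,-.068)}
W=[]
for (u,v),mo in pts.items():
    e,d=wray((u+.5)/3.5-.5+150,(v+.5)/3.5-.5+80);P=e+d*(.067-e[2])/d[2];W.append((P[:2],np.array(mo)))
f=lambda q:np.concatenate([q[:2]+np.array([[np.cos(q[2]),-np.sin(q[2])],[np.sin(q[2]),np.cos(q[2])]])@m-w for w,m in W])
r=least_squares(f,RK);print(r.x);print(r.fun.reshape(-1,2)*1e3)
# eyes at z .072: crop centres
for u,v in [(115,467),(752,462)]:
    e,d=wray((u+.5)/3.5-.5+150,(v+.5)/3.5-.5+80);P=e+d*(.072-e[2])/d[2];print(P)
print(rk(-.036,.094),rk(-.036,-.094))
```

```text
[ 0.5921 -0.1988  0.0751]
[[-0.0039  0.9612]
 [ 0.2249  0.4053]
 [ 0.1704 -0.5649]
 [ 0.5535 -0.4247]
 [-0.2324 -0.1318]
 [-0.4523  1.0453]
 [-0.1014 -0.2413]
 [-0.1588 -1.0492]]
[ 0.5468 -0.1077  0.072 ]
[ 0.5625 -0.2958  0.072 ]
(np.float64(0.5488485739784214), np.float64(-0.10815588152282181)) (np.float64(0.5637788352101422), np.float64(-0.29556209086379476))
```

Rack pose confirmed within a millimetre. Lower into the slot.

Emit:
arm_command(increments="1 2 2 10 0; 1 2 2 24 0; 1 2 2 38 0; 1 2 2 52 0; 1 2 2 60 0")

```text
t: 20.95
tool_pos: [0.5851, -0.1823, 0.1479]
orientation: [-3.138, -0.122, 0.004]
force: [-0.1, 0.5, -0.8]
opening: 0.0174
gripper_force: 5.0
```

Emit:
arm_command(increments="1 0 0 2 0; 1 0 0 4 0; 1 0 0 6 0; 1 0 0 8 0; 1 0 0 10 0", grip_force=3)

```text
t: 21.45
tool_pos: [0.5865, -0.1829, 0.1411]
orientation: [3.139, 0.122, 0.001]
force: [-0.8, 0.2, -1.2]
opening: 0.0182
gripper_force: 3.0
```

```bash
python3 wid.py | awk 'NR%2==1||/at/';python3 rows.py|head -1
python3 - <<'E'
from h import *
print(np.mean([pose()[2]['force']],0))
E
```

```text
140 133 417 (np.int64(171), np.int64(216), np.int64(238)) x 75 z -123
152 134 416 (np.int64(163), np.int64(208), np.int64(231)) x 74 z -123
164 135 415 (np.int64(74), np.int64(106), np.int64(135)) x 74 z -123
176 136 413 (np.int64(145), np.int64(191), np.int64(223)) x 73 z -123
188 138 412 (np.int64(142), np.int64(188), np.int64(221)) x 72 z -123
200 139 410 (np.int64(142), np.int64(188), np.int64(220)) x 71 z -123
212 140 408 (np.int64(143), np.int64(188), np.int64(221)) x 70 z -123
224 238 275 (np.int64(141), np.int64(188), np.int64(220)) x 22 z -11
236 238 275 (np.int64(138), np.int64(184), np.int64(217)) x 16 z -13
248 238 275 (np.int64(137), np.int64(185), np.int64(217)) x 11 z -15
260 238 275 (np.int64(138), np.int64(183), np.int64(217)) x 6 z -17
272 238 275 (np.int64(135), np.int64(184), np.int64(215)) x 1 z -20
at [ 0.5863 -0.1827  0.1405] th -1.493 F [-0.   0.1 -1.4] open 0.0181 t 21.5 q6 1.11
[(150, [166, 211, 234]), (152, [163, 208, 231]), (154, [163, 208, 231]), (156, [164, 208, 231]), (158, [154, 198, 221]), (160, [122, 163, 188]), (162, [78, 110, 139]), (164, [77, 108, 136]), (166, [76, 107, 136]), (168, [86, 121, 151]), (170, [121, 165, 198]), (172, [142, 187, 220]), (174, [144, 190, 222]), (176, [144, 189, 222]), (178, [144, 189, 222]), (180, [143, 189, 222]), (182, [143, 189, 222]), (184, [143, 189, 221]), (186, [144, 189, 222]), (188, [142, 188, 221])]
[-0.02268898  0.07080507 -1.37641027]
```

Not touching yet. Continue down in small steps.

Emit:
arm_command(increments="1 0 0 1 0; 1 0 0 2 0; 1 0 0 3 0; 1 0 0 4 0; 1 0 0 4 0")

```text
t: 22.0
tool_pos: [0.5863, -0.1828, 0.1369]
orientation: [3.139, 0.122, 0.001]
force: [-0.6, 0.6, 4.8]
opening: 0.0178
gripper_force: 3.0
```

Emit:
arm_command(increments="1 0 0 1 0; 1 0 0 2 0; 1 0 0 3 0; 1 0 0 4 0; 1 0 0 4 0")

```text
t: 22.5
tool_pos: [0.5861, -0.1828, 0.1324]
orientation: [-3.139, -0.122, 0.0]
force: [-1.3, -0.0, 3.7]
opening: 0.018
gripper_force: 3.0
```

```bash
python3 wid.py | tail -1;python3 rows.py|head -1
```

```text
at [ 0.5861 -0.1827  0.1324] th -1.493 F [ 0.6 -0.9  3.5] open 0.018 t 22.55 q6 1.11
[(150, [166, 212, 234]), (152, [164, 210, 233]), (154, [163, 208, 231]), (156, [164, 209, 231]), (158, [164, 208, 231]), (160, [151, 195, 218]), (162, [99, 136, 163]), (164, [77, 110, 138]), (166, [78, 109, 137]), (168, [78, 109, 137]), (170, [77, 109, 137]), (172, [78, 110, 137]), (174, [78, 109, 137]), (176, [76, 109, 136]), (178, [78, 109, 137]), (180, [88, 125, 155]), (182, [122, 166, 198]), (184, [139, 185, 218]), (186, [141, 187, 220]), (188, [141, 187, 220])]
```

Touched at TCP z≈0.138; tilt improving. Now move the top forward (-x) to bring it flat.

Emit:
arm_command(increments="1 -4 0 0 0; 1 -8 0 0 0; 1 -12 0 0 0; 1 -15 0 0 0; 1 -15 0 0 0")

```text
t: 23.05
tool_pos: [0.5706, -0.1839, 0.1323]
orientation: [-3.139, -0.122, 0.001]
force: [0.9, -0.0, -0.7]
opening: 0.0182
gripper_force: 3.0
```

```bash
python3 wid.py | tail -1;python3 rows.py
```

```text
at [ 0.5709 -0.1839  0.1325] th -1.4933 F [-0.3  0.1 -0.3] open 0.0179 t 23.1 q6 1.1
[(150, [158, 204, 226]), (152, [160, 205, 227]), (154, [161, 206, 228]), (156, [159, 205, 227]), (158, [136, 180, 204]), (160, [84, 118, 144]), (162, [77, 109, 135]), (164, [76, 108, 135]), (166, [76, 108, 135]), (168, [77, 109, 135]), (170, [75, 108, 134]), (172, [76, 108, 135]), (174, [76, 107, 134]), (176, [77, 109, 135]), (178, [77, 108, 135]), (180, [77, 110, 137]), (182, [104, 145, 176]), (184, [129, 174, 207]), (186, [137, 184, 217]), (188, [138, 184, 217])]
66 [np.float64(184.0), np.float64(204.8)]
70 [np.float64(186.1), np.float64(196.2)]
74 [np.float64(188.5), np.float64(187.7)]
78 [np.float64(191.3), np.float64(179.2)]
82 [np.float64(194.5), np.float64(170.8)]
86 [np.float64(198.1), np.float64(162.3)]
90 [np.float64(202.0), np.float64(154.0)]
94 [np.float64(206.3), np.float64(145.6)]
98 [np.float64(210.9), np.float64(137.4)]
```

Emit:
arm_command(increments="0.74 0 0 0 0; 0.74 0 0 0 0; 0.74 0 0 0 0; 0.74 0 0 0 0; 0.74 0 0 0 0")

```text
t: 23.6
tool_pos: [0.5713, -0.1838, 0.1327]
orientation: [3.139, 0.122, 0.0]
force: [-0.3, -0.1, -0.5]
opening: 0.0243
gripper_force: 0.0
```

```bash
python3 wid.py | tail -1;python3 rows.py|head -1
```

```text
at [ 0.5713 -0.1839  0.1326] th -1.4929 F [-0.1 -0.1  1. ] open 0.0241 t 23.65 q6 1.1
[(150, [159, 204, 227]), (152, [160, 206, 228]), (154, [161, 207, 229]), (156, [161, 207, 229]), (158, [149, 194, 217]), (160, [97, 134, 161]), (162, [84, 117, 145]), (164, [83, 115, 144]), (166, [83, 116, 145]), (168, [83, 116, 144]), (170, [82, 115, 143]), (172, [82, 115, 144]), (174, [83, 116, 144]), (176, [83, 115, 143]), (178, [81, 114, 142]), (180, [82, 114, 143]), (182, [83, 115, 143]), (184, [83, 116, 143]), (186, [82, 115, 143]), (188, [82, 115, 142])]
```

Emit:
arm_command(increments="1 0 0 0 0; 1 0 0 0 0; 1 0 0 0 0; 1 0 0 0 0; 1 0 0 0 0", grip_force=8)

```text
t: 24.15
tool_pos: [0.5713, -0.1839, 0.1326]
orientation: [-3.139, -0.122, -0.0]
force: [0.0, 1.0, -0.4]
opening: 0.0182
gripper_force: 8.0
```

```bash
cat > edge.py <<'E'
from h import *
# upright thickness-gripped brace: rows of top/bottom of its +x edge -> tool x of each
im=robot.read_camera('wrist').astype(int)[:,250:262].mean(1)[:,2];m=robot.camera_model('wrist')
g=np.diff(im);a=130+g[130:175].argmin();b=176+g[176:240].argmax();print('rows',a,b)
z0=pose()[0][2]
xs=np.arange(0,.08,.0005)
for r,z in((a+.5,z0-.018),(b+.5,z0-.148)):
    v=wproj(np.c_[xs,0*xs,0*xs+z],m)[:,1];print('tool x',1e3*np.interp(r,v[::-1],xs[::-1]))
plan()
E
python3 edge.py
```

```text
rows 159 210
tool x 28.669065228905406
tool x 30.139793377257224
at [ 0.5713 -0.1839  0.1326] th -1.493 F [-0.3  0.4  0.3] open 0.0177 t 24.2 q6 1.1
```

Upright and flat (edge at 28.7/30.1 mm top and bottom). Rail should be ~25 mm away; slide back.

Emit:
arm_command(increments="1 5 0 0 0; 1 10 0 0 0; 1 15 0 0 0; 1 19 0 0 0; 1 20 0 0 0")

```text
t: 24.7
tool_pos: [0.5922, -0.1823, 0.1338]
orientation: [3.139, 0.123, 0.002]
force: [-1.8, 2.1, 6.2]
opening: 0.0177
gripper_force: 8.0
```

Emit:
arm_command(increments="1 1 0 0 0; 1 2 0 0 0; 1 3 0 0 0; 1 4 0 0 0; 1 4 0 0 0")

```text
t: 25.2
tool_pos: [0.596, -0.182, 0.1337]
orientation: [3.139, 0.122, 0.002]
force: [-1.5, 1.8, 4.9]
opening: 0.018
gripper_force: 8.0
```

Emit:
arm_command(increments="1 0.5 0 0 0; 1 1 0 0 0; 1 1.5 0 0 0; 1 2 0 0 0; 1 2 0 0 0")

```text
t: 25.7
tool_pos: [0.5978, -0.1818, 0.1336]
orientation: [3.139, 0.122, 0.002]
force: [-1.9, 1.3, 4.9]
opening: 0.0177
gripper_force: 8.0
```

```bash
python3 edge.py
```

```text
rows 142 206
tool x 43.49845692724229
tool x 31.700239095634583
at [ 0.5979 -0.1818  0.1336] th -1.4929 F [-1.3  1.1  6.3] open 0.0181 t 25.75 q6 1.12
```

Emit:
arm_command(increments="0.74 0 0 0 0; 0.74 0 0 0 0; 0.74 0 0 -2 0; 0.74 0 0 -2 0; 0.74 0 0 -2 0")

```text
t: 26.25
tool_pos: [0.5972, -0.1819, 0.1347]
orientation: [3.139, 0.122, 0.0]
force: [0.1, -0.5, 0.4]
opening: 0.024
gripper_force: 0.0
```

```bash
python3 edge.py
python3 - <<'E'
from h import *
im=robot.read_camera('wrist').astype(int)[:,250:262].mean(1)
print([(r,[int(v) for v in im[r]]) for r in range(126,214,3)])
E
```

```text
rows 141 178
tool x 44.223069455849284
tool x 44.41043284155983
at [ 0.5972 -0.1819  0.1346] th -1.493 F [ 0.3 -0.1  0.3] open 0.0245 t 26.3 q6 1.12
[(126, [107, 141, 180]), (129, [164, 210, 233]), (132, [164, 210, 232]), (135, [153, 197, 220]), (138, [153, 197, 220]), (141, [119, 159, 182]), (144, [99, 133, 156]), (147, [100, 134, 158]), (150, [147, 191, 214]), (153, [171, 216, 239]), (156, [170, 216, 238]), (159, [170, 216, 238]), (162, [169, 215, 237]), (165, [167, 213, 235]), (168, [164, 209, 232]), (171, [164, 210, 232]), (174, [158, 202, 225]), (177, [159, 205, 227]), (180, [162, 208, 230]), (183, [164, 209, 231]), (186, [152, 197, 220]), (189, [87, 122, 149]), (192, [84, 117, 145]), (195, [83, 116, 145]), (198, [83, 116, 144]), (201, [83, 116, 144]), (204, [83, 116, 144]), (207, [83, 115, 143]), (210, [82, 114, 142]), (213, [81, 113, 141])]
```

The brace tipped and slipped in the grip instead of sliding. Go back, grip firmly, lift 2 mm, carry it back to the rail.

Emit:
arm_command(increments="0.74 -6 0 0 0; 0.74 -13 0 0 0; 0.74 -20 0 0 0; 0.74 -25 0 0 0; 0.74 -25 0 0 0")

```text
t: 26.85
tool_pos: [0.5715, -0.1839, 0.1347]
orientation: [3.139, 0.121, -0.0]
force: [0.4, 0.4, -0.0]
opening: 0.0243
gripper_force: 0.0
```

```bash
python3 edge.py
```

```text
rows 159 210
tool x 28.240518747359616
tool x 29.31588462278034
at [ 0.5719 -0.1839  0.1348] th -1.4934 F [-0.4  0.3  0.4] open 0.0241 t 26.9 q6 1.1
```

Emit:
arm_command(increments="1 0 0 0 0; 1 0 0 0 0; 1 0 0 0 0; 1 0 0 0 0; 1 0 0 0 0", grip_force=25)

```text
t: 27.4
tool_pos: [0.5724, -0.1838, 0.1348]
orientation: [3.139, 0.122, 0.0]
force: [0.3, -0.3, 2.8]
opening: 0.0181
gripper_force: 25.0
```

Emit:
arm_command(increments="1 0 0 -1 0; 1 0 0 -2 0; 1 5 0 -2 0; 1 10 0 -2 0; 1 14 0 -2 0")

```text
t: 27.9
tool_pos: [0.5868, -0.1827, 0.1366]
orientation: [-3.139, -0.122, -0.0]
force: [-0.2, 0.0, -0.7]
opening: 0.0179
gripper_force: 25.0
```

```bash
python3 edge.py
```

```text
rows 159 211
tool x 27.907133857922158
tool x 28.145723161662932
at [ 0.5872 -0.1825  0.1366] th -1.4928 F [-0.1  0.4 -0.4] open 0.018 t 27.95 q6 1.11
```

Emit:
arm_command(increments="1 3 0 0 0; 1 5 0 0 0; 1 7 0 0 0; 1 8 0 0 0; 1 8 0 0 0")

```text
t: 28.45
tool_pos: [0.5943, -0.1821, 0.1366]
orientation: [3.139, 0.122, 0.0]
force: [-0.3, 0.8, -1.2]
opening: 0.0179
gripper_force: 25.0
```

Emit:
arm_command(increments="1 1 0 0 0; 1 2 0 0 0; 1 2 0 0 0")

```text
t: 28.75
tool_pos: [0.5961, -0.182, 0.1366]
orientation: [-3.139, -0.122, 0.0]
force: [-0.1, 0.4, 0.4]
opening: 0.0175
gripper_force: 25.0
```

Emit:
arm_command(increments="1 1 0 0 0; 1 2 0 0 0; 1 2 0 0 0")

```text
t: 29.05
tool_pos: [0.5968, -0.182, 0.1366]
orientation: [-3.139, -0.122, 0.005]
force: [-8.7, -1.1, 4.8]
opening: 0.0182
gripper_force: 25.0
```

Rail touched (−8.7 N). Lower, release, retreat upward.

Emit:
arm_command(increments="1 -1 0 0 0; 1 -1 0 1 0; 1 -1 0 2 0; 1 -1 0 3 0; 1 -1 0 3 0")

```text
t: 29.55
tool_pos: [0.5966, -0.1821, 0.1349]
orientation: [3.139, 0.122, -0.002]
force: [-9.4, 0.6, 11.1]
opening: 0.0177
gripper_force: 25.0
```

Emit:
arm_command(increments="0.7 0 0 0 0; 0.7 0 0 0 0; 0.7 0 0 0 0; 0.7 0 0 0 0")

```text
t: 29.95
tool_pos: [0.5973, -0.1818, 0.1335]
orientation: [-3.139, -0.122, -0.0]
force: [1.7, 0.5, 0.8]
opening: 0.0278
gripper_force: 0.0
```

```bash
python3 edge.py
python3 - <<'E'
from h import *
im=robot.read_camera('wrist').astype(int)[:,250:262].mean(1)
print([(r,int(im[r,2])) for r in range(126,224,3)])
E
```

```text
rows 174 215
tool x 15.021841969245726
tool x 27.40499789625934
at [ 0.5973 -0.1818  0.1335] th -1.4929 F [ 1.1 -0.7  0.2] open 0.0282 t 30.0 q6 1.12
[(126, 177), (129, 231), (132, 233), (135, 221), (138, 220), (141, 194), (144, 157), (147, 156), (150, 205), (153, 238), (156, 238), (159, 238), (162, 237), (165, 235), (168, 232), (171, 231), (174, 214), (177, 146), (180, 146), (183, 145), (186, 145), (189, 145), (192, 145), (195, 144), (198, 145), (201, 143), (204, 143), (207, 143), (210, 143), (213, 143), (216, 175), (219, 213), (222, 218)]
```

Brace seated (its back edge computes to within ~1 mm of the rail). Retreat and plan for the right-hand brace, checking for obstacles near it.

Emit:
arm_command(increments="0.6 0 0 -25 0; 0.6 0 0 -60 0; 0.6 0 0 -100 0; 0.6 0 0 -115 0; 0.6 0 0 -115 0")

```text
t: 30.55
tool_pos: [0.5988, -0.1825, 0.2522]
orientation: [3.137, 0.122, 0.009]
force: [-0.6, 0.1, 0.1]
opening: 0.0375
gripper_force: 0.0
```

Run:
```python
from h import *
a=lambda u,v:((u+.5)/6-.5+260,(v+.5)/6-.5+140)
print('sd tip',px('top',*a(592,340),.008),'can',px('top',*a(672,112),0))
plan((.55,-.22,.25,-.9),(.4423,-.2944,.16,-.261),(.4423,-.2944,.028,-.261))
```

```text
sd tip [ 0.52512129 -0.35321287  0.008     ] can [ 0.66049842 -0.40461292  0.        ]
at [ 0.5988 -0.1825  0.2522] th -1.493 F [-0.6  0.1  0.1] open 0.0375 t 30.55 q6 1.12
  -51.6 33.6 2.2  -0.5930
  -130.6 -8.7 90.0  -0.6390
  0.0 0.0 132.0  -0.0000
```

Emit:
arm_command(increments="0.14 -10 7 0 -0.13; 0.14 -20 14 0 -0.26; 0.14 -31 20 0 -0.39; 0.14 -42 27 0 -0.5; 0.14 -52 34 2 -0.593", grip_force=4)

```text
t: 31.05
tool_pos: [0.5467, -0.2196, 0.2439]
orientation: [-2.962, -1.04, 0.004]
force: [-0.3, -0.5, 0.1]
opening: 0.0726
gripper_force: 0.0
```

Emit:
arm_command(increments="0.14 -26 -2 15 -0.13; 0.14 -52 -4 35 -0.26; 0.14 -78 -5 55 -0.39; 0.14 -104 -7 75 -0.52; 0.14 -131 -9 90 -0.639")

```text
t: 31.55
tool_pos: [0.4373, -0.2933, 0.1524]
orientation: [-2.482, -1.917, 0.002]
force: [-0.5, 0.2, -0.8]
opening: 0.08
gripper_force: 0.0
```

```bash
cat > braceview.py <<'E'
from h import *
# tan blob nearest image column centre in wrist view -> world rect at z=.018
im=robot.read_camera('wrist');m=robot.camera_model('wrist')
hsv=cv2.cvtColor(im,cv2.COLOR_BGR2HSV);k=((hsv[...,0]>9)&(hsv[...,0]<25)&(hsv[...,1]>60)&(hsv[...,2]>150)).astype(np.uint8)
k=cv2.morphologyEx(k,cv2.MORPH_OPEN,np.ones((3,3)));
n,l,st,ce=cv2.connectedComponentsWithStats(k)
for i in range(1,n):
    if st[i,4]<800:continue
    c=max(cv2.findContours((l==i).astype(np.uint8),0,1)[0],key=len)[:,0]
    W=[]
    for u,v in c:
        e,d=wray(u,v,m);W.append((e+d*(.018-e[2])/d[2])[:2])
    r=cv2.minAreaRect(np.array(W,np.float32)*1000);B=cv2.boxPoints(r)
    E=max((B[1]-B[0],B[2]-B[1]),key=np.linalg.norm)
    print('c',np.round(r[0],1),'size',np.round(r[1],1),'yaw',round(float(np.arctan2(E[1],E[0])),3),st[i])
plan()
E
python3 braceview.py
```

```text
c [ 610.6 -224.3] size [184.5 204.9] yaw -1.478 [  297     0   197   176 19279]
c [ 706.3 -156.4] size [113.7  28.3] yaw 0.026 [ 428    0   74   26 1511]
c [ 424.9 -338.6] size [130.7  59.3] yaw 1.309 [ 232  165   62  119 6903]
c [ 518.  -529.2] size [ 41.5 420. ] yaw -0.237 [ 205  309  277   47 4765]
at [ 0.4336 -0.2944  0.1497] th -0.2477 F [-1.  -1.9 -1.9] open 0.0803 t 31.6 q6 -0.44
```

Emit:
arm_command(increments="0.14 0 0 0 0; 0.14 0 0 0 0; 0.14 0 0 0 0")

```text
t: 31.9
tool_pos: [0.4405, -0.2938, 0.1568]
orientation: [2.492, 1.912, 0.001]
force: [0.5, 0.1, 0.2]
opening: 0.0799
gripper_force: 0.0
```

```bash
python3 braceview.py
python3 - <<'E'
from h import *
c=np.array([.4294,-.3427])+.0*0;y=-.261
plan((.4423,-.2944,.06,-.261))
E
```

```text
c [ 617.1 -224.2] size [185.6 207.6] yaw -1.488 [  291     0   197   174 19167]
c [ 709.3 -157.7] size [114.1  28. ] yaw 0.005 [ 418    0   75   25 1483]
c [ 428.8 -339.2] size [132.1  60. ] yaw 1.301 [ 228  165   62  117 6770]
c [ 527.2 -541.5] size [ 43.2 436.5] yaw -0.262 [ 205  309  277   47 4762]
at [ 0.4407 -0.2939  0.157 ] th -0.2611 F [-0.1  0.1  0.5] open 0.0798 t 31.95 q6 -0.42
at [ 0.4407 -0.2939  0.157 ] th -0.2611 F [-0.1  0.1  0.5] open 0.0798 t 31.95 q6 -0.42
  -0.1 1.7 97.0  -0.0001
```

Emit:
arm_command(increments="0.14 1 1.5 35 0.006; 0.14 1 1.5 70 0.006; 0.14 1 1.5 105 0.006; 0.14 1 1.5 128 0.006; 0.14 1 1.5 129 0.006")

```text
t: 32.45
tool_pos: [0.4422, -0.2931, 0.0265]
orientation: [-2.497, -1.906, -0.0]
force: [0.4, 0.7, 0.5]
opening: 0.0797
gripper_force: 0.0
```

Emit:
arm_command(increments="1 0 0 0 0; 1 0 0 0 0; 1 0 0 0 0; 1 0 0 0 0; 1 0 0 0 0", grip_force=4)

```text
t: 32.95
tool_pos: [0.442, -0.2937, 0.0283]
orientation: [2.497, 1.905, 0.001]
force: [0.6, 0.7, 3.1]
opening: 0.0601
gripper_force: 4.0
```

Emit:
arm_command(increments="1 0 0 -15 0; 1 0 0 -32 0; 1 0 0 -50 0; 1 0 0 -70 0; 1 0 0 -90 0", grip_force=3)

```text
t: 33.45
tool_pos: [0.4412, -0.2936, 0.1192]
orientation: [2.497, 1.906, -0.0]
force: [-0.3, -0.3, -1.4]
opening: 0.0602
gripper_force: 3.0
```

Emit:
arm_command(increments="1 0 0 -25 0; 1 0 0 -50 0; 1 0 0 -75 0; 1 0 0 -100 0; 1 0 0 -115 0")

```text
t: 33.95
tool_pos: [0.4418, -0.2941, 0.2359]
orientation: [2.495, 1.904, 0.001]
force: [0.4, -0.7, -0.8]
opening: 0.0597
gripper_force: 3.0
```

Emit:
arm_command(increments="1 0 0 -10 0; 1 0 0 -15 0; 1 0 0 -15 0")

```text
t: 34.25
tool_pos: [0.4414, -0.2936, 0.2476]
orientation: [-2.497, -1.906, 0.0]
force: [-0.1, 0.4, -0.9]
opening: 0.0601
gripper_force: 3.0
```

```bash
cat > wtilt.py <<'E'
from h import *
# width-gripped brace, tail at tool -x: profile along the centre column and widths (60 mm wide)
im=robot.read_camera('wrist');cv2.imwrite('pics/last_w.png',im)
hsv=cv2.cvtColor(im,cv2.COLOR_BGR2HSV);k=(hsv[...,0]>7)&(hsv[...,0]<25)&(hsv[...,1]>60)
m=robot.camera_model('wrist');p,t,s=pose();Rt=R.from_rotvec(s['orientation']).as_matrix();e=Rt.T@(m['eye']-p)
prof=im.astype(int)[:,[235,275],2].mean(1);o=[]
for r in range(120,300,5):
    if not k[r,256]:continue
    L=G=256
    while L>0 and k[r,L-1]:L-=1
    while G<511 and k[r,G+1]:G+=1
    a=Rt.T@wray(L-.5,r,m)[1];b=Rt.T@wray(G+.5,r,m)[1];q=.06/abs(a[1]-b[1]);P=e+q*(a+b)/2
    o.append((r,L,G,int(prof[r]),int(P[0]*1e3),int(P[2]*1e3)))
print(o);plan()
E
python3 wtilt.py
```

```text
[(215, 216, 299, 151, 0, 56), (220, 202, 311, 228, 16, 8), (225, 203, 310, 230, 12, 9), (230, 203, 311, 230, 10, 7), (235, 202, 311, 230, 8, 5), (240, 201, 312, 229, 7, 1), (245, 202, 312, 228, 4, 1)]
at [ 0.4412 -0.2934  0.2469] th -0.267 F [-0.  -0.  -1.2] open 0.06 t 34.3 q6 -0.42
```

Already ~56° after lifting. Ratchet horizontally.

Emit:
arm_command(increments="1 10 0 0 0; 1 30 0 0 0; 1 60 0 0 0; 1 105 0 0 0; 1 105 0 0 0")

```text
t: 34.8
tool_pos: [0.4698, -0.1874, 0.2465]
orientation: [-2.491, -1.909, -0.002]
force: [-0.2, -0.3, -0.6]
opening: 0.0599
gripper_force: 3.0
```

Emit:
arm_command(increments="1 -40 0 0 0; 1 -62 0 0 0; 1 -80 0 0 0; 1 -90 0 0 0; 1 -92 0 0 0")

```text
t: 35.3
tool_pos: [0.4443, -0.2817, 0.2469]
orientation: [-2.498, -1.904, 0.001]
force: [0.0, 1.4, -1.3]
opening: 0.0602
gripper_force: 3.0
```

```bash
python3 wtilt.py
```

```text
[(165, 225, 288, 180, 20, 131), (170, 223, 290, 178, 19, 114), (175, 221, 292, 179, 18, 99), (180, 219, 294, 179, 18, 85), (185, 217, 296, 179, 17, 73), (190, 215, 298, 179, 17, 61), (195, 213, 300, 180, 16, 51), (200, 211, 302, 181, 16, 42), (205, 209, 304, 178, 15, 33), (210, 207, 306, 179, 15, 25), (215, 205, 308, 179, 15, 17), (220, 203, 310, 179, 14, 10), (225, 202, 311, 216, 13, 7), (230, 202, 311, 216, 10, 6), (235, 202, 311, 216, 8, 5), (240, 201, 312, 216, 7, 1), (245, 202, 312, 215, 3, 1), (250, 203, 311, 209, 0, 3)]
at [ 0.4445 -0.2813  0.247 ] th -0.2679 F [ 0.5 -0.6 -0.7] open 0.0597 t 35.35 q6 -0.39
```

Within 3° of vertical. Grip a bit firmer and carry to slot 4.

```bash
sed -i 's/^RK=.*/RK=np.array([.592,-.199,.0775])/' h.py
python3 - <<'E'
from h import *
x,y=rk(-.006,-.059);print(x,y)
plan((.5,-.27,.25,-.05),(x,y,.25,.0775))
E
```

```text
0.5905859338444376 -0.25828743894711337
at [ 0.4445 -0.2813  0.247 ] th -0.2679 F [ 0.5 -0.6 -0.7] open 0.0597 t 35.35 q6 -0.39
  25.5 50.5 -3.0  -0.2179
  16.2 89.9 -0.0  -0.1275
```

Emit:
arm_command(increments="1 4 8 -1 -0.04; 1 10 20 -2 -0.09; 1 16 32 -3 -0.14; 1 22 44 -3 -0.19; 1 25.5 50.5 -3 -0.218", grip_force=6)

```text
t: 35.85
tool_pos: [0.5019, -0.2684, 0.2507]
orientation: [2.27, 2.172, 0.001]
force: [0.2, 0.4, -1.1]
opening: 0.06
gripper_force: 6.0
```

Emit:
arm_command(increments="1 4 20 0 -0.04; 1 8 42 0 -0.08; 1 12 64 0 -0.11; 1 15 82 0 -0.127; 1 16 90 0 -0.127")

```text
t: 36.35
tool_pos: [0.5925, -0.257, 0.2502]
orientation: [-2.13, -2.309, -0.0]
force: [0.6, 0.7, -1.7]
opening: 0.06
gripper_force: 6.0
```

Emit:
arm_command(increments="1 0 0 0 0; 1 0 0 0 0")

```text
t: 36.55
tool_pos: [0.5906, -0.258, 0.2504]
orientation: [-2.133, -2.306, 0.001]
force: [-0.5, -0.2, -1.8]
opening: 0.0598
gripper_force: 6.0
```

Run:
```python
from h import *
x,y=rk(-.006,-.059)
plan((x,y,.25,.0775))
shot('wrist','c9',crop=(130,110,380,300),s=3)
```

```text
at [ 0.5906 -0.258   0.2504] th 0.0782 F [-0.5 -0.2 -1.8] open 0.0598 t 36.55 q6 -0.57
  -0.3 -0.1 0.4  0.0007
```

View pics/c9.png

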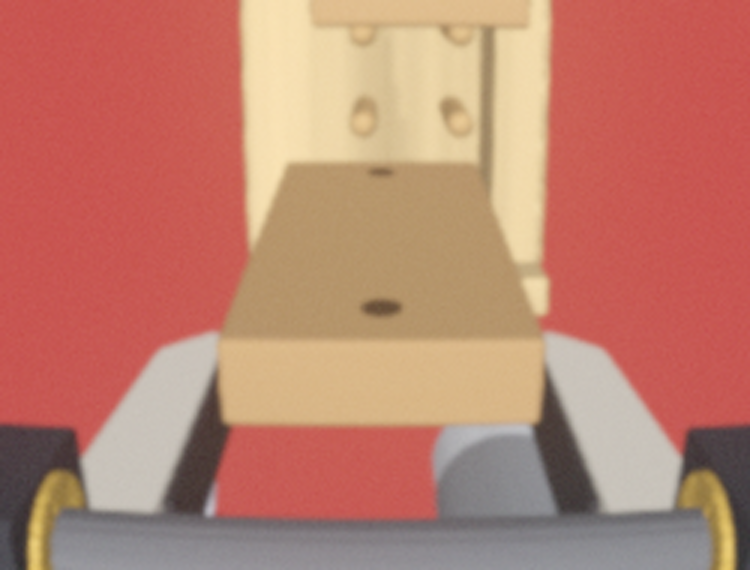

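The tail sits just in front of the y=−34 dowels (rows ~118), over slot 4. Lower.

Emit:
arm_command(increments="1 0 0 12 0; 1 0 0 28 0; 1 0 0 45 0; 1 0 0 62 0; 1 0 0 80 0")

```text
t: 37.1
tool_pos: [0.5904, -0.2581, 0.1684]
orientation: [-2.133, -2.305, 0.001]
force: [0.0, -0.7, -0.9]
opening: 0.0601
gripper_force: 6.0
```

Emit:
arm_command(increments="1 0 0 3 0; 1 0 0 6 0; 1 0 0 9 0; 1 0 0 12 0; 1 0 0 12 0")

```text
t: 37.6
tool_pos: [0.5911, -0.2582, 0.1588]
orientation: [2.133, 2.306, 0.0]
force: [-0.6, -1.0, -1.0]
opening: 0.0602
gripper_force: 6.0
```

Emit:
arm_command(increments="1 0 0 1 0; 1 0 0 2 0; 1 0 0 3 0; 1 0 0 4 0; 1 0 0 4 0")

```text
t: 38.1
tool_pos: [0.5909, -0.2581, 0.1544]
orientation: [-2.133, -2.306, 0.0]
force: [-0.1, -0.3, -1.7]
opening: 0.06
gripper_force: 6.0
```

Emit:
arm_command(increments="1 0 0 1 0; 1 0 0 2 0; 1 0 0 3 0; 1 0 0 4 0; 1 0 0 4 0")

```text
t: 38.6
tool_pos: [0.5917, -0.259, 0.1527]
orientation: [2.131, 2.304, 0.0]
force: [-2.9, 0.0, 8.2]
opening: 0.0599
gripper_force: 6.0
```

```bash
python3 wtilt.py
```

```text
[(120, 192, 335, 219, 71, -17), (125, 192, 335, 194, 69, -18), (130, 193, 332, 233, 67, -14), (135, 193, 332, 232, 65, -15), (140, 193, 332, 233, 63, -15), (145, 193, 332, 233, 60, -15), (150, 193, 331, 233, 58, -15), (155, 193, 331, 232, 56, -15), (160, 194, 331, 233, 54, -15), (165, 194, 331, 217, 52, -15), (170, 194, 331, 177, 50, -16), (175, 195, 330, 177, 47, -15), (180, 195, 330, 179, 45, -15), (185, 195, 330, 179, 43, -16), (190, 196, 329, 178, 40, -14), (195, 196, 329, 177, 38, -15), (200, 196, 328, 177, 35, -15), (205, 197, 328, 178, 33, -15), (210, 197, 328, 178, 31, -15), (215, 197, 327, 178, 28, -15), (220, 198, 311, 177, 18, 2), (225, 202, 311, 214, 13, 7), (230, 202, 311, 215, 11, 6), (235, 202, 312, 215, 9, 3), (240, 201, 313, 215, 8, 0), (245, 199, 314, 215, 7, -4), (250, 202, 314, 209, 3, -2), (255, 238, 310, 213, -41, 73)]
at [ 0.5917 -0.259   0.1527] th 0.0779 F [-2.7 -1.3  8.9] open 0.0596 t 38.65 q6 -0.57
```

Base touched. Open slightly so it settles flat, lower the fingers a bit, regrip firmly.

Emit:
arm_command(increments="0.28 0 0 -1 0; 0.28 0 0 -1 0; 0.28 0 0 -1 0; 0.28 0 0 -1 0")

```text
t: 39.05
tool_pos: [0.5909, -0.2581, 0.1512]
orientation: [-2.133, -2.306, 0.0]
force: [-0.1, 0.1, -0.6]
opening: 0.0671
gripper_force: 0.0
```

Emit:
arm_command(increments="0.28 0 0 4 0; 0.28 0 0 8 0; 0.28 0 0 12 0; 0.28 0 0 12 0")

```text
t: 39.45
tool_pos: [0.5904, -0.2579, 0.1383]
orientation: [-2.132, -2.305, 0.001]
force: [-0.9, -0.7, -1.0]
opening: 0.067
gripper_force: 0.0
```

Emit:
arm_command(increments="1 0 0 0 0; 1 0 0 0 0; 1 0 0 0 0; 1 0 0 0 0; 1 0 0 0 0", grip_force=25)

```text
t: 39.95
tool_pos: [0.591, -0.2582, 0.1396]
orientation: [-2.133, -2.306, 0.0]
force: [0.5, -0.6, -1.5]
opening: 0.0596
gripper_force: 25.0
```

```bash
python3 wtilt.py
python3 - <<'E'
from h import *
m=robot.camera_model('wrist');z0=pose()[0][2]
im=robot.read_camera('wrist').astype(int)[:,[235,275],2].mean(1)
print([(r,int(im[r])) for r in range(160,260,3)])
for n,z in(('top',z0-.148),('bot',z0-.018)):
    print(n,[(x,round(wproj([x/1e3,0,z],m)[0][1],1)) for x in range(-20,31,5)])
E
```

```text
[(120, 190, 344, 218, 72, -26), (125, 190, 344, 218, 70, -27), (130, 190, 343, 201, 68, -26), (135, 191, 337, 230, 65, -21), (140, 191, 337, 231, 63, -21), (145, 191, 337, 231, 61, -22), (150, 191, 337, 231, 59, -22), (155, 191, 336, 230, 57, -22), (160, 192, 336, 231, 55, -21), (165, 192, 336, 230, 53, -22), (170, 192, 336, 193, 51, -22), (175, 193, 335, 174, 48, -21), (180, 193, 335, 174, 46, -21), (185, 193, 335, 173, 44, -22), (190, 194, 334, 172, 42, -21), (195, 194, 334, 172, 40, -21), (200, 194, 334, 173, 38, -22), (205, 195, 333, 172, 35, -21), (210, 195, 333, 172, 33, -22), (215, 195, 332, 173, 31, -22), (220, 196, 332, 181, 28, -21), (225, 197, 316, 217, 19, -5), (230, 197, 316, 218, 17, -6), (235, 198, 315, 217, 13, -5), (240, 198, 315, 218, 11, -5), (245, 198, 316, 217, 9, -8), (250, 197, 317, 215, 8, -11), (255, 239, 313, 215, -38, 67), (260, 238, 319, 216, -32, 48), (265, 238, 313, 214, -44, 61)]
at [ 0.591  -0.2582  0.1397] th 0.078 F [-0.6  0.6 -0.5] open 0.0596 t 40.0 q6 -0.57
[(160, 230), (163, 231), (166, 231), (169, 214), (172, 174), (175, 175), (178, 175), (181, 
[... 179 characters left out ...]
 218), (229, 218), (232, 218), (235, 217), (238, 217), (241, 217), (244, 216), (247, 215), (250, 215), (253, 204), (256, 216), (259, 215)]
top [(-20, np.float64(293.4)), (-15, np.float64(286.0)), (-10, np.float64(278.3)), (-5, np.float64(270.4)), (0, np.float64(262.2)), (5, np.float64(253.7)), (10, np.float64(244.9)), (15, np.float64(235.9)), (20, np.float64(226.6)), (25, np.float64(217.0)), (30, np.float64(207.2))]
bot [(-20, np.float64(209.8)), (-15, np.float64(204.8)), (-10, np.float64(199.8)), (-5, np.float64(194.6)), (0, np.float64(189.5)), (5, np.float64(184.2)), (10, np.float64(178.9)), (15, np.float64(173.6)), (20, np.float64(168.2)), (25, np.float64(162.8)), (30, np.float64(157.3))]
```

Lift 2 mm, recentre −3 mm in the slot, and carry back to the rail.

Emit:
arm_command(increments="1 0 0 -1 0; 1 0 0 -2 0; 1 -3 2 -2 0; 1 -3 5 -2 0; 1 -3 8 -2 0")

```text
t: 40.55
tool_pos: [0.5995, -0.2607, 0.1416]
orientation: [2.133, 2.306, 0.0]
force: [-0.0, 0.7, -0.4]
opening: 0.0596
gripper_force: 25.0
```

Emit:
arm_command(increments="1 0 1 0 0; 1 0 2 0 0; 1 0 2 0 0")

```text
t: 40.85
tool_pos: [0.6013, -0.2603, 0.1416]
orientation: [-2.133, -2.306, 0.0]
force: [0.5, -0.3, -1.0]
opening: 0.0592
gripper_force: 25.0
```

Emit:
arm_command(increments="1 0 1 0 0; 1 0 2 0 0; 1 0 2 0 0")

```text
t: 41.15
tool_pos: [0.6023, -0.2604, 0.1415]
orientation: [-2.132, -2.305, 0.002]
force: [-5.6, -0.1, 1.9]
opening: 0.0597
gripper_force: 25.0
```

Contact (−5.6 N). Lower and release.

Emit:
arm_command(increments="1 0 -0.5 1 0; 1 0 -0.5 2 0; 1 0 -0.5 2.5 0; 1 0 -0.5 2.5 0")

```text
t: 41.55
tool_pos: [0.6022, -0.2605, 0.1395]
orientation: [-2.133, -2.306, 0.001]
force: [-5.9, 0.1, 3.9]
opening: 0.0598
gripper_force: 25.0
```

Emit:
arm_command(increments="0.2 0 0 0 0; 0.2 0 0 0 0; 0.2 0 0 0 0; 0.2 0 0 0 0")

```text
t: 41.95
tool_pos: [0.603, -0.2602, 0.1391]
orientation: [2.133, 2.306, 0.0]
force: [0.8, 0.0, -0.7]
opening: 0.0745
gripper_force: 0.0
```

Emit:
arm_command(increments="0.2 0 0 -30 0; 0.2 0 0 -75 0; 0.2 0 0 -110 0; 0.2 0 0 -120 0; 0.2 0 0 -120 0")

```text
t: 42.45
tool_pos: [0.6039, -0.2608, 0.2619]
orientation: [2.13, 2.303, 0.002]
force: [0.7, 0.0, -0.1]
opening: 0.0744
gripper_force: 0.0
```

```bash
python3 braceview.py
python3 - <<'E'
from h import *
im=robot.read_camera('top');cv2.imwrite('pics/t9_raw.png',im)
# brace A in top view
c=np.array([.5377,.192]);yaw=-1.372+np.pi
g=c+.05*np.array([np.cos(yaw),np.sin(yaw)]);th=yaw-np.pi/2;print(g,th)
plan((.57,-.02,.2,th),(*g,.16,th))
E
```

```text
c [ 952.  -161.5] size [  9.3 427.3] yaw -1.57 [453   0  37 249 909]
c [753.9 -87.4] size [ 77.8 114.7] yaw -1.448 [ 354    8   53   83 3855]
c [ 589.4 -200.6] size [130.3 246.5] yaw -1.486 [  200    23   102   186 17186]
c [ 812.4 -544.4] size [607.6 109.3] yaw 0.077 [ 194  309  284   47 5231]
at [ 0.603  -0.2604  0.2593] th 0.078 F [ 0.2  0.2 -1.3] open 0.0741 t 42.5 q6 -0.56
[0.52782552 0.24101525] 0.19879632679489645
at [ 0.6023 -0.2601  0.2576] th 0.078 F [-0.3 -0.2 -0.3] open 0.0745 t 42.55 q6 -0.56
  241.9 -13.5 57.6  -0.1208
  264.2 10.2 40.0  -0.0000
```

Emit:
arm_command(increments="0.14 45 -3 0 -0.03; 0.14 92 -6 0 -0.06; 0.14 140 -9 0 -0.09; 0.14 187 -11 5 -0.12; 0.14 232 -13 10 -0.12", grip_force=4)

```text
t: 43.05
tool_pos: [0.57, -0.028, 0.2462]
orientation: [-1.988, -2.428, 0.003]
force: [0.4, 0.4, -0.3]
opening: 0.0796
gripper_force: 0.0
```

Emit:
arm_command(increments="0.14 45 2 10 0; 0.14 92 4 25 0; 0.14 140 6 40 0; 0.14 187 8 60 0; 0.14 230 10 80 0")

```text
t: 43.55
tool_pos: [0.5342, 0.199, 0.166]
orientation: [-1.99, -2.429, 0.004]
force: [0.2, -0.8, -0.2]
opening: 0.0799
gripper_force: 0.0
```

Run:
```python
from h import *
plan((.5278,.241,.155,.199))
```

```text
at [0.5342 0.199  0.166 ] th 0.1982 F [ 0.2 -0.8 -0.2] open 0.0799 t 43.55 q6 0.07
  42.4 2.0 11.0  -0.0008
```

Emit:
arm_command(increments="0.14 25 1 5 0; 0.14 40 2 10 0; 0.14 42 2 11 0; 0.14 42 2 11 0; 0.14 42 2 11 0")

```text
t: 44.05
tool_pos: [0.5306, 0.2377, 0.1584]
orientation: [1.992, 2.428, 0.0]
force: [0.1, -0.8, 0.2]
opening: 0.0801
gripper_force: 0.0
```

```bash
python3 braceview.py
```

```text
c [535.7 196.1] size [ 60.1 132.5] yaw -1.361 [ 223  160   62  118 6840]
c [718.4  52.7] size [439.   44.2] yaw 0.196 [ 205  309  277   47 4794]
at [0.5307 0.2377 0.1587] th 0.1964 F [-0.2 -0.1  0.2] open 0.0798 t 44.1 q6 0.14
```

Run:
```python
from h import *
plan((.5265,.243,.028,.203))
```

```text
at [0.5307 0.2377 0.1587] th 0.1964 F [-0.2 -0.1  0.2] open 0.0798 t 44.1 q6 0.14
  6.0 -3.1 130.7  -0.0066
```

Emit:
arm_command(increments="0.14 6 -3 30 -0.007; 0.14 6 -3 65 -0.007; 0.14 6 -3 100 -0.007; 0.14 6 -3 128 -0.007; 0.14 6 -3 130 -0.007")

```text
t: 44.6
tool_pos: [0.5256, 0.2429, 0.0263]
orientation: [-1.984, -2.435, 0.002]
force: [0.2, -1.0, 0.4]
opening: 0.08
gripper_force: 0.0
```

Emit:
arm_command(increments="1 0 0 0 0; 1 0 0 0 0; 1 0 0 0 0; 1 0 0 0 0; 1 0 0 0 0", grip_force=4)

```text
t: 45.1
tool_pos: [0.5267, 0.2443, 0.0294]
orientation: [1.982, 2.436, 0.002]
force: [-0.9, -2.3, 6.9]
opening: 0.06
gripper_force: 4.0
```

Emit:
arm_command(increments="1 0 0 -15 0; 1 0 0 -32 0; 1 0 0 -50 0; 1 0 0 -70 0; 1 0 0 -90 0", grip_force=3)

```text
t: 45.6
tool_pos: [0.5256, 0.2445, 0.1198]
orientation: [-1.982, -2.437, -0.0]
force: [0.5, 0.1, 0.4]
opening: 0.0603
gripper_force: 3.0
```

Emit:
arm_command(increments="1 0 0 -25 0; 1 0 0 -50 0; 1 0 0 -75 0; 1 0 0 -100 0; 1 0 0 -115 0")

```text
t: 46.1
tool_pos: [0.5263, 0.2447, 0.2365]
orientation: [1.981, 2.436, 0.005]
force: [0.5, 0.4, -0.4]
opening: 0.0601
gripper_force: 3.0
```

Emit:
arm_command(increments="1 0 0 -10 0; 1 0 0 -15 0; 1 0 0 -15 0")

```text
t: 46.4
tool_pos: [0.5258, 0.2443, 0.2481]
orientation: [-1.982, -2.437, 0.0]
force: [0.0, -0.6, -1.2]
opening: 0.0604
gripper_force: 3.0
```

```bash
python3 wtilt.py
```

```text
[(215, 205, 309, 208, 16, 16), (220, 203, 310, 244, 15, 10), (225, 204, 309, 243, 11, 12), (230, 203, 310, 244, 10, 8), (235, 202, 311, 244, 8, 5), (240, 202, 311, 243, 6, 4), (245, 202, 311, 234, 3, 2)]
at [0.5255 0.2442 0.2473] th 0.205 F [-0.2  0.  -0.9] open 0.0599 t 46.45 q6 0.14
```

Same state as before; same ratchet (toward free space).

Emit:
arm_command(increments="1 10 0 0 0; 1 30 0 0 0; 1 60 0 0 0; 1 105 0 0 0; 1 105 0 0 0")

```text
t: 46.95
tool_pos: [0.502, 0.3518, 0.2467]
orientation: [-1.976, -2.439, 0.001]
force: [-0.2, 0.2, -0.1]
opening: 0.0595
gripper_force: 3.0
```

Emit:
arm_command(increments="1 -40 0 0 0; 1 -62 0 0 0; 1 -80 0 0 0; 1 -90 0 0 0; 1 -92 0 0 0")

```text
t: 47.45
tool_pos: [0.5231, 0.2562, 0.2475]
orientation: [-1.984, -2.435, 0.002]
force: [-0.4, 1.1, -1.3]
opening: 0.0602
gripper_force: 3.0
```

```bash
python3 wtilt.py
```

```text
[(160, 226, 287, 200, 23, 141), (165, 224, 290, 194, 23, 119), (170, 222, 292, 195, 22, 103), (175, 220, 293, 196, 21, 92), (180, 218, 295, 194, 20, 79), (185, 216, 297, 195, 19, 67), (190, 214, 299, 195, 19, 57), (195, 213, 301, 194, 17, 49), (200, 211, 302, 197, 16, 42), (205, 209, 304, 196, 16, 33), (210, 207, 306, 196, 16, 25), (215, 206, 308, 196, 15, 19), (220, 204, 310, 196, 14, 12), (225, 203, 310, 234, 12, 9), (230, 203, 310, 230, 10, 8), (235, 202, 311, 231, 9, 5), (240, 203, 311, 231, 5, 5), (245, 202, 311, 231, 3, 2), (250, 204, 309, 210, -1, 7)]
at [0.5231 0.2566 0.2477] th 0.2041 F [ 0.3 -0.1 -1.6] open 0.0599 t 47.5 q6 0.16
```

Run:
```python
from h import *
x,y=rk(-.006,-.0285);print(x,y)
plan((.52,.05,.30,.0775),(.54,-.17,.30,.0775),(x,y,.30,.0775))
```

```text
0.5882245493461756 -0.22787898842342885
at [0.5231 0.2566 0.2477] th 0.2041 F [ 0.3 -0.1 -1.6] open 0.0599 t 47.5 q6 0.16
  -201.7 -44.9 -52.3  0.1266
  -220.9 2.9 -0.0  -0.0000
  -61.4 43.6 -0.0  -0.0000
```

Emit:
arm_command(increments="1 -20 -4 -15 0.03; 1 -60 -13 -30 0.06; 1 -105 -23 -42 0.09; 1 -150 -33 -50 0.127; 1 -195 -44 -53 0.127", grip_force=6)

```text
t: 48.0
tool_pos: [0.52, 0.0567, 0.3024]
orientation: [2.132, 2.306, 0.003]
force: [0.5, -0.6, -1.0]
opening: 0.0599
gripper_force: 6.0
```

Emit:
arm_command(increments="1 -45 1 0 0; 1 -90 2 0 0; 1 -135 3 0 0; 1 -180 3 0 0; 1 -215 3 0 0")

```text
t: 48.5
tool_pos: [0.5398, -0.1586, 0.301]
orientation: [2.133, 2.306, 0.0]
force: [0.6, 0.4, -1.2]
opening: 0.06
gripper_force: 6.0
```

```bash
python3 wtilt.py;python3 - <<'E'
from h import *
x,y=rk(-.006,-.0285)
plan((x,y,.30,.0775))
E
```

```text
[(120, 245, 335, 226, 67, 55), (130, 245, 342, 224, 62, 40), (135, 245, 337, 226, 58, 50), (140, 245, 336, 226, 54, 51), (145, 245, 336, 227, 51, 50), (150, 245, 336, 225, 48, 50), (155, 245, 335, 226, 44, 51), (160, 225, 335, 195, 48, 15), (165, 223, 335, 193, 46, 12), (170, 221, 334, 193, 43, 10), (175, 220, 334, 192, 41, 8), (180, 218, 334, 192, 39, 5), (185, 216, 334, 193, 37, 2), (190, 214, 333, 193, 35, 0), (195, 213, 333, 191, 33, -1), (200, 211, 335, 192, 33, -7), (205, 209, 334, 191, 31, -8), (210, 207, 334, 191, 29, -11), (215, 205, 331, 192, 27, -11), (220, 204, 312, 192, 15, 9), (225, 203, 310, 227, 12, 9), (230, 203, 310, 224, 10, 8), (235, 202, 311, 224, 8, 5), (240, 202, 312, 224, 6, 2), (245, 203, 315, 223, 5, 0), (250, 203, 313, 200, 1, 0)]
at [ 0.5396 -0.1629  0.3006] th 0.0752 F [-3.6 -4.2 -0.8] open 0.0602 t 48.55 q6 -0.46
at [ 0.5396 -0.1629  0.3006] th 0.0752 F [-3.6 -4.2 -0.8] open 0.0602 t 48.55 q6 -0.46
  -68.5 43.6 0.6  -0.0023
```

Emit:
arm_command(increments="1 -25 15 0 -0.002; 1 -48 30 0 -0.002; 1 -62 40 0 -0.002; 1 -68 43 0 -0.002; 1 -68 43 0 -0.002")

```text
t: 49.05
tool_pos: [0.588, -0.221, 0.3005]
orientation: [-2.13, -2.308, 0.0]
force: [-0.8, 0.0, -1.5]
opening: 0.0601
gripper_force: 6.0
```

Run:
```python
from h import *
x,y=rk(-.006,-.0285)
plan((x,y,.17,.0775))
im=robot.read_camera('wrist');cv2.imwrite('pics/last_w.png',im)
print([(r,int(im[r,235,2]),int(im[r,275,2])) for r in range(110,226,4)])
m=robot.camera_model('wrist');W=lambda p:(p[0],p[1],p[2])
s=robot.read_state();Rt=R.from_rotvec(s['orientation']).as_matrix()
for n,(a,b,z) in dict(dowF0=(-.013,0,.068),dowF34=(-.013,-.034,.068),s2front=(-.025,.008,.148)).items():
    X=np.array([*rk(a,b),z]);print(n,wproj(Rt.T@(X-s['tool_pos']),m))
```

```text
at [ 0.588  -0.221   0.3005] th 0.0802 F [-0.8  0.  -1.5] open 0.0601 t 49.05 q6 -0.52
  -6.9 -0.3 130.5  0.0027
[(110, 246, 234), (114, 246, 233), (118, 246, 188), (122, 245, 210), (126, 245, 208), (130, 245, 185), (134, 245, 190), (138, 244, 227), (142, 245, 226), (146, 245, 225), (150, 244, 224), (154, 245, 225), (158, 244, 234), (162, 236, 226), (166, 186, 187), (170, 187, 186), (174, 187, 186), (178, 186, 186), (182, 184, 187), (186, 185, 187), (190, 185, 185), (194, 184, 184), (198, 185, 185), (202, 184, 183), (206, 182, 185), (210, 185, 184), (214, 183, 186), (218, 184, 185), (222, 210, 210)]
dowF0 [[252.14862888 148.4901289 ]]
dowF34 [[252.14796819 174.54831944]]
s2front [[238.94510446 152.62853313]]
```

Emit:
arm_command(increments="1 -4 0 0 0.003; 1 -7 0 0 0.003; 1 -7 0 0 0.003; 1 -7 0 0 0.003")

```text
t: 49.5
tool_pos: [0.5881, -0.2282, 0.3013]
orientation: [2.134, 2.305, 0.0]
force: [0.4, -0.5, -0.8]
opening: 0.06
gripper_force: 6.0
```

Emit:
arm_command(increments="1 0 0 20 0; 1 0 0 42 0; 1 0 0 64 0; 1 0 0 78 0; 1 0 0 80 0")

```text
t: 50.0
tool_pos: [0.5871, -0.2277, 0.2187]
orientation: [-2.132, -2.303, 0.002]
force: [0.0, -0.6, -1.5]
opening: 0.0598
gripper_force: 6.0
```

Run:
```python
from h import *
x,y=rk(-.006,-.0285)
plan((x,y,.17,.0775))
im=robot.read_camera('wrist');cv2.imwrite('pics/last_w.png',im)
print([(r,int(im[r,235,2]),int(im[r,275,2])) for r in range(140,176,2)])
m=robot.camera_model('wrist')
s=robot.read_state();Rt=R.from_rotvec(s['orientation']).as_matrix()
for n,(a,b,z) in dict(dowF0=(-.013,-.005,.068),dowF34=(-.013,-.029,.068)).items():
    X=np.array([*rk(a,b),z]);print(n,wproj(Rt.T@(X-s['tool_pos']),m))
cv2.imwrite('pics/c10.png',cv2.resize(im[90:280,130:380],None,fx=3,fy=3,interpolation=cv2.INTER_CUBIC))
```

```text
at [ 0.5871 -0.2277  0.2187] th 0.077 F [ 0.  -0.6 -1.5] open 0.0598 t 50.0 q6 -0.53
  -0.2 1.1 48.7  -0.0005
[(140, 224, 225), (142, 227, 226), (144, 227, 224), (146, 225, 224), (148, 226, 225), (150, 224, 224), (152, 224, 223), (154, 222, 224), (156, 224, 223), (158, 223, 224), (160, 221, 220), (162, 201, 205), (164, 190, 190), (166, 186, 184), (168, 187, 185), (170, 187, 186), (172, 185, 185), (174, 184, 186)]
dowF0 [[251.77722175 158.33347408]]
dowF34 [[251.87162277 181.53954034]]
```

Tail is inside the slot but ~1 mm from the y=0 dowel; shift −2 mm and lower.

Emit:
arm_command(increments="1 -2 0 0 0; 1 -2 0 12 0; 1 -2 0 26 0; 1 -2 0 40 0; 1 -2 0 52 0")

```text
t: 50.55
tool_pos: [0.5878, -0.23, 0.167]
orientation: [-2.133, -2.304, 0.001]
force: [-0.5, -0.4, -0.5]
opening: 0.0601
gripper_force: 6.0
```

Emit:
arm_command(increments="1 0 0 2 0; 1 0 0 4 0; 1 0 0 6 0; 1 0 0 8 0; 1 0 0 8 0")

```text
t: 51.05
tool_pos: [0.5887, -0.2303, 0.1614]
orientation: [2.134, 2.305, 0.001]
force: [-1.0, 0.3, -1.2]
opening: 0.06
gripper_force: 6.0
```

Emit:
arm_command(increments="1 0 0 1 0; 1 0 0 2 0; 1 0 0 3 0; 1 0 0 3 0; 1 0 0 3 0")

```text
t: 51.55
tool_pos: [0.5884, -0.2303, 0.158]
orientation: [-2.134, -2.305, 0.0]
force: [0.9, 1.1, -0.8]
opening: 0.06
gripper_force: 6.0
```

Emit:
arm_command(increments="1 0 0 1 0; 1 0 0 2 0; 1 0 0 3 0; 1 0 0 4 0; 1 0 0 4 0")

```text
t: 52.05
tool_pos: [0.5887, -0.2308, 0.1554]
orientation: [2.133, 2.304, -0.0]
force: [-2.2, -0.3, 6.3]
opening: 0.06
gripper_force: 6.0
```

Emit:
arm_command(increments="1 0 0 0 0; 1 0 0 1 0; 1 0 0 1 0")

```text
t: 52.35
tool_pos: [0.5889, -0.231, 0.1549]
orientation: [2.133, 2.304, -0.0]
force: [-3.3, 0.3, 8.3]
opening: 0.0603
gripper_force: 6.0
```

Base touched. Release slightly, lower the fingers, regrip, measure.

Emit:
arm_command(increments="0.28 0 0 -2 0; 0.28 0 0 -2 0; 0.28 0 0 -2 0; 0.28 0 0 -2 0")

```text
t: 52.75
tool_pos: [0.5883, -0.2303, 0.1548]
orientation: [-2.134, -2.305, 0.0]
force: [-0.1, -0.4, 0.1]
opening: 0.0668
gripper_force: 0.0
```

Emit:
arm_command(increments="0.28 0 0 4 0; 0.28 0 0 9 0; 0.28 0 0 14 0; 0.28 0 0 14 0")

```text
t: 53.15
tool_pos: [0.5877, -0.23, 0.1396]
orientation: [-2.133, -2.304, 0.001]
force: [0.2, -0.6, -0.5]
opening: 0.0669
gripper_force: 0.0
```

Emit:
arm_command(increments="1 0 0 0 0; 1 0 0 0 0; 1 0 0 0 0; 1 0 0 0 0; 1 0 0 0 0", grip_force=25)

```text
t: 53.65
tool_pos: [0.5884, -0.2304, 0.1412]
orientation: [2.134, 2.305, 0.0]
force: [1.1, -0.0, -0.1]
opening: 0.0596
gripper_force: 25.0
```

```bash
cat > up.py <<'E'
from h import *
from scipy.interpolate import interp1d
m=robot.camera_model('wrist');p,t,_=pose();z0=p[2]
im=robot.read_camera('wrist').astype(int)[:,[235,275],2].mean(1)
g=np.diff(im);b=145+g[145:195].argmin();a=200+g[200:240].argmax();xs=np.arange(-.03,.05,.001)
for n,r,z in(('top',a+.5,z0-.148),('bot',b+.5,z0-.018)):
    v=wproj(np.c_[xs,0*xs,0*xs+z],m)[:,1];print(n,r,1e3*np.interp(r,v[::-1],xs[::-1]))
d=p[:2]-RK[:2];c,s=np.cos(RK[2]),np.sin(RK[2]);print('TCP in rack',c*d[0]+s*d[1],-s*d[0]+c*d[1]);plan()
E
python3 up.py
```

```text
top 223.5 20.95835164709787
bot 187.5 1.4077734568811573
TCP in rack -0.0059763143758371495 -0.031004460370278264
at [ 0.5884 -0.2304  0.1412] th 0.077 F [-0.5  0.6 -1.5] open 0.0598 t 53.7 q6 -0.53
```

Run:
```python
from h import *
im=robot.read_camera('wrist');cv2.imwrite('pics/c11.png',cv2.resize(im[90:290,130:380],None,fx=3,fy=3,interpolation=cv2.INTER_CUBIC))
print([(r,[int(v) for v in im[r,256]],int(im[r,228,2])) for r in range(110,256,4)])
```

```text
[(110, [158, 203, 226], 234), (114, [158, 202, 224], 234), (118, [159, 202, 224], 235), (122, [158, 203, 225], 236), (126, [157, 202, 225], 235), (130, [108, 148, 179], 236), (134, [106, 147, 179], 235), (138, [105, 146, 179], 204), (142, [106, 146, 179], 178), (146, [105, 147, 178], 179), (150, [106, 147, 178], 180), (154, [135, 183, 218], 219), (158, [141, 186, 220], 220), (162, [137, 185, 218], 219), (166, [138, 185, 219], 218), (170, [135, 183, 217], 219), (174, [136, 184, 217], 218), (178, [135, 183, 217], 218), (182, [136, 184, 217], 217), (186, [134, 179, 212], 212), (190, [105, 146, 177], 174), (194, [103, 145, 177], 179), (198, [105, 146, 176], 178), (202, [103, 146, 177], 177), (206, [102, 143, 175], 177), (210, [83, 120, 147], 179), (214, [59, 86, 107], 179), (218, [102, 141, 174], 177), (222, [105, 147, 178], 177), (226, [133, 181, 214], 215), (230, [136, 184, 217], 217), (234, [135, 182, 215], 216), (238, [137, 182, 217], 217), (242, [134, 182, 215], 216), (246, [134, 181, 214], 215), (250, [132, 181, 214], 215), (254, [127, 172, 206], 204)]
```

View pics/c11.png

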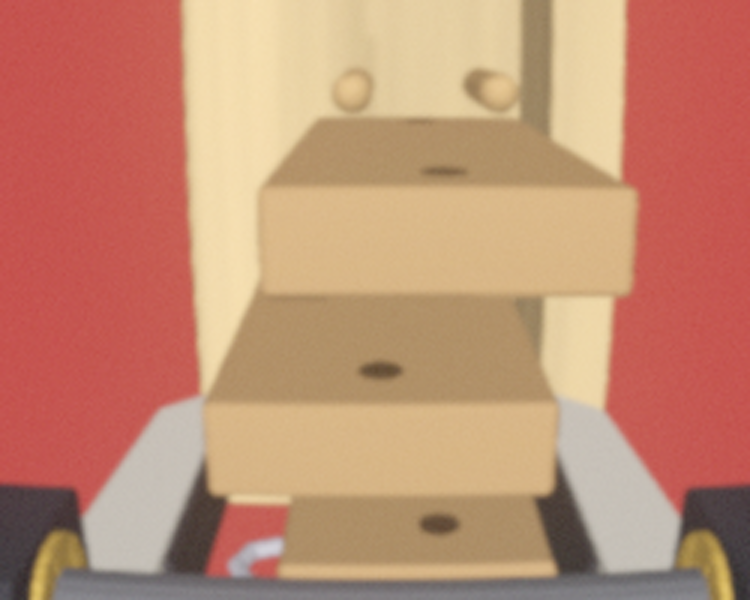

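All three look upright: slot 2 brace behind, this one held, slot 4 below. Lift, recentre +1 mm, carry to the rail.

Emit:
arm_command(increments="1 0 0 -1 0; 1 0 0 -2 0; 1 1 2 -2 0; 1 1 5 -2 0; 1 1 8 -2 0")

```text
t: 54.25
tool_pos: [0.5966, -0.2287, 0.1432]
orientation: [2.134, 2.305, 0.0]
force: [0.0, 0.1, -0.9]
opening: 0.0596
gripper_force: 25.0
```

Emit:
arm_command(increments="1 0 1 0 0; 1 0 2 0 0; 1 0 2 0 0")

```text
t: 54.55
tool_pos: [0.5984, -0.2286, 0.1431]
orientation: [-2.134, -2.305, 0.0]
force: [-0.6, 0.0, -0.8]
opening: 0.0597
gripper_force: 25.0
```

Emit:
arm_command(increments="1 0 1 0 0; 1 0 2 0 0; 1 0 2 0 0")

```text
t: 54.85
tool_pos: [0.5996, -0.2286, 0.1431]
orientation: [-2.134, -2.304, 0.002]
force: [-5.1, -0.3, 1.6]
opening: 0.0598
gripper_force: 25.0
```

Emit:
arm_command(increments="1 0 -0.5 1 0; 1 0 -0.5 2 0; 1 0 -0.5 2.5 0; 1 0 -0.5 2.5 0")

```text
t: 55.25
tool_pos: [0.5995, -0.2286, 0.1409]
orientation: [-2.134, -2.305, 0.001]
force: [-5.8, -0.5, 4.6]
opening: 0.0596
gripper_force: 25.0
```

Emit:
arm_command(increments="0.2 0 0 0 0; 0.2 0 0 0 0; 0.2 0 0 0 0; 0.2 0 0 0 0")

```text
t: 55.65
tool_pos: [0.6001, -0.2284, 0.1406]
orientation: [2.134, 2.305, 0.001]
force: [0.5, 0.7, -0.1]
opening: 0.0741
gripper_force: 0.0
```

```bash
python3 up.py
```

```text
top 214.5 25.946161593160355
bot 189.5 -0.3087357791394923
TCP in rack 0.005750184028325503 -0.02994537378661892
at [ 0.6    -0.2284  0.1406] th 0.0771 F [-0.5  0.  -1.2] open 0.0741 t 55.7 q6 -0.52
```

Emit:
arm_command(increments="0.2 0 0 -30 0; 0.2 0 0 -75 0; 0.2 0 0 -120 0; 0.2 0 0 -160 0; 0.2 0 0 -160 0")

```text
t: 56.2
tool_pos: [0.6024, -0.2296, 0.3093]
orientation: [2.126, 2.297, 0.006]
force: [0.4, -0.7, -0.1]
opening: 0.0744
gripper_force: 0.0
```

Emit:
arm_command(increments="0 45 -15 0 0; 0 90 -35 0 0; 0 140 -55 0 0; 0 185 -75 0 0; 0 235 -95 0 0")

```text
t: 56.7
tool_pos: [0.4888, -0.0062, 0.3001]
orientation: [-2.135, -2.305, -0.0]
force: [0.6, 0.7, 1.3]
opening: 0.0928
gripper_force: 0.0
```

Run:
```python
from h import *
im=robot.read_camera('top');cv2.imwrite('pics/t12_raw.png',im)
o=cv2.imread('pics/top0_raw.png')
def rod(I):
    c=I[195:255,115:275].astype(int);k=(c.min(2)>150)&(c.max(2)-c.min(2)<60)
    n,l,st,_=cv2.connectedComponentsWithStats(k.astype(np.uint8));out=[]
    for i in range(1,n):
        if st[i,4]>15: out.append((st[i]+[115,195,0,0,0]).tolist())
    return out
print(rod(o),rod(im))
plan()
```

```text
[[115, 195, 13, 21, 224], [136, 211, 100, 14, 368]] [[115, 195, 13, 21, 222], [146, 195, 75, 60, 585], [214, 195, 13, 60, 290], [226, 231, 20, 4, 43]]
at [ 4.865e-01 -4.000e-04  3.004e-01] th 0.08 F [3.9 3.8 0.2] open 0.0932 t 56.75 q6 -0.19
```

Now over the rod's grip; wrist view will check whether it has moved.

Run:
```python
from h import *
plan((.46,.2,.25,.0),(.44,.27,.2,-.074))
```

```text
at [ 4.865e-01 -4.000e-04  3.004e-01] th 0.08 F [3.9 3.8 0.2] open 0.0932 t 56.75 q6 -0.19
  201.9 -10.4 50.4  0.0800
  70.0 -20.0 50.0  0.0740
```

Emit:
arm_command(increments="0.3 42 -2 10 0.02; 0.3 88 -4 20 0.04; 0.3 130 -6 30 0.06; 0.3 170 -8 40 0.08; 0.3 200 -10 50 0.08")

```text
t: 57.25
tool_pos: [0.464, 0.1932, 0.25]
orientation: [-2.224, -2.218, -0.001]
force: [0.5, -0.1, 0.5]
opening: 0.0657
gripper_force: 0.0
```

Emit:
arm_command(increments="0.3 30 -9 20 0.04; 0.3 55 -16 40 0.074; 0.3 68 -20 50 0.074; 0.3 68 -20 50 0.074; 0.3 68 -20 50 0.074")

```text
t: 57.75
tool_pos: [0.4453, 0.2585, 0.2011]
orientation: [2.304, 2.135, -0.0]
force: [0.3, -0.7, 0.0]
opening: 0.0652
gripper_force: 0.0
```

```bash
cat > rod.py <<'E'
from h import *
im=robot.read_camera('wrist');cv2.imwrite('pics/rodw.png',im);m=robot.camera_model('wrist');c=im.astype(int)
k=((c.min(2)>130)&(c.max(2)-c.min(2)<60)).astype(np.uint8)
k[320:]=0
n,l,st,_=cv2.connectedComponentsWithStats(k)
for i in range(1,n):
    if st[i,4]<250:continue
    ys,xs=np.where(l==i);W=[]
    for u,v in zip(xs,ys):
        e,d=wray(u,v,m);W.append((e+d*(.018-e[2])/d[2])[:2])
    W=np.array(W)*1e3;r=cv2.minAreaRect(W.astype(np.float32));print(st[i],'c',np.round(r[0],1),'size',np.round(r[1],1),r[2]);print(np.round(cv2.boxPoints(r),0).tolist())
plan()
E
python3 rod.py
```

```text
[ 234    0   70   33 1780] c [471.7 433.6] size [39.1 75.1] 86.64125061035156
[[433.0, 416.0], [508.0, 412.0], [510.0, 451.0], [435.0, 455.0]]
[ 308    0   78   43 1076] c [562.7 427.3] size [93.7 52.3] 3.1852779388427734
[[515.0, 451.0], [517.0, 399.0], [611.0, 404.0], [608.0, 456.0]]
[469   0  43  48 858] c [784.4 453.2] size [42.4 95.8] 51.780975341796875
[[734.0, 466.0], [809.0, 407.0], [835.0, 440.0], [760.0, 500.0]]
[ 210   93   26  191 2848] c [406.1 233.2] size [236.2  26.9] 85.9630355834961
[[384.0, 116.0], [411.0, 114.0], [428.0, 350.0], [401.0, 352.0]]
[ 150  221   52   61 1608] c [329.9 167.2] size [110.2  40.8] 59.98257827758789
[[285.0, 130.0], [320.0, 109.0], [375.0, 205.0], [340.0, 225.0]]
[ 313  221   51   61 1618] c [544.7 150.1] size [ 42.  110.7] 20.19843292236328
[[506.0, 195.0], [544.0, 91.0], [583.0, 105.0], [545.0, 209.0]]
[   0  239   60   81 2982] c [54.6 96.2] size [195.3 141.4] 22.126506805419922
[[-62.0, 125.0], [-9.0, -6.0], [172.0, 67.0], [118.0, 198.0]]
[ 457  239   55   81 2953] c [806.9  41.1] size [136.4 191.7] 59.01712417602539
[[690.0, 32.0], [854.0, -67.0], [924.0, 50.0], [760.0, 149.0]]
[ 139  282  237   38 5840] c [431.   74.4] size [ 66.9 338. ] 85.48271179199219
[[260.0, 54.0], [597.0, 28.0], [602.0, 94.0], [265.0, 121.0]]
at [0.4458 0.2583 0.2016] th -0.0768 F [ 0.7 -0.  -0. ] open 0.0649 t 57.8 q6 0.5
```

The rod has been knocked about 3 cm aside. Get its axis and shoulder from this view.

```bash
cat > rod2.py <<'E'
from h import *
import sys
im=robot.read_camera('wrist');cv2.imwrite('pics/rodw.png',im);m=robot.camera_model('wrist');c=im.astype(int)
k=((c.min(2)>110)&(c.max(2)-c.min(2)<70))
p0=[int(v) for v in sys.argv[1:3]]
n,l,st,_=cv2.connectedComponentsWithStats(k.astype(np.uint8));k=l==l[p0[1],p0[0]]
q=[]
for r in range(st[l[p0[1],p0[0]],1],286,3):
    xs=np.where(k[r])[0]
    if len(xs)==0:continue
    L,G=xs.min(),xs.max();w=G-L+1;z=.024 if w>14 else .012
    e,d=wray((L+G)/2,r,m);P=e+d*(z-e[2])/d[2];q.append((r,L,G,w,*np.round(P[:2]*1e3,1).tolist()))
for t in q:print(*t)
b=np.array([t[4:] for t in q if t[3]<=12])
if len(b)>5:
    s=np.polyfit(b[:,1],b[:,0],1);print('bar line x=%.4f*y+%.1f'%tuple(s),'th',-np.arctan(s[0]))
plan()
E
python3 rod2.py 222 110
```

```text
92 223 230 8 419.4 351.5
95 210 233 24 414.9 348.3
98 209 233 25 414.1 345.1
101 210 233 24 414.4 341.8
104 210 233 24 414.1 338.6
107 210 233 24 413.8 335.4
110 210 233 24 413.5 332.2
113 210 234 25 413.7 328.9
116 210 234 25 413.4 325.7
119 210 234 25 413.2 322.5
122 210 234 25 412.9 319.3
125 210 234 25 412.6 316.0
128 210 234 25 412.2 312.8
131 210 234 25 411.9 309.6
134 210 234 25 411.6 306.3
137 210 234 25 411.3 303.1
140 211 234 24 411.5 299.8
143 211 234 24 411.2 296.5
146 211 234 24 410.9 293.3
149 211 234 24 410.6 290.0
152 211 234 24 410.2 286.7
155 211 234 24 409.9 283.4
158 211 234 24 409.6 280.1
161 211 234 24 409.2 276.8
164 211 235 25 409.4 273.4
167 211 235 25 409.1 270.0
170 211 234 24 408.2 266.7
173 211 234 24 407.8 263.3
176 220 228 9 407.6 256.9
179 220 228 9 407.2 253.4
182 220 228 9 406.8 249.8
185 220 228 9 406.4 246.2
188 220 228 9 406.0 242.6
191 220 228 9 405.6 239.0
194 221 228 8 405.8 235.3
197 221 228 8 405.4 231.7
200 221 228 8 405.0 228.0
203 221 228 8 404.6 224.3
206 221 229 9 404.8 220.5
209 221 229 9 404.4 216.7
212 221 229 9 403.9 212.9
215 222 229 8 404.1 209.0
218 222 229 8 403.7 205.2
221 193 320 128 440.8 203.5
224 183 330 148 440.5 199.8
227 177 336 160 440.2 195.9
230 175 338 164 440.0 192.1
233 173 340 168 439.7 188.2
236 171 343 173 439.9 184.3
239 169 345 177 439.6 180.3
242 166 347 182 438.7 176.4
245 164 349 186 438.4 172.3
248 162 351 190 438.1 168.3
251 160 354 195 438.4 164.1
254 157 356 200 437.5 160.0
257 155 358 204 437.1 155.8
260 153 360 208 436.8 151.5
263 150 363 214 436.5 147.2
266 150 364 215 436.8 142.8
269 150 363 214 435.8 138.5
272 151 363 213 436.1 133.9
275 151 362 212 435.1 129.5
278 152 362 211 435.4 124.8
281 141 373 233 435.0 120.2
284 140 374 235 434.7 115.5
bar line x=0.1067*y+380.8 th -0.10629606382680994
at [0.446  0.2582 0.2019] th -0.0776 F [ 0.5  0.2 -0.1] open 0.0652 t 57.85 q6 0.5
```

Run:
```python
from h import *
plan((.4095,.279,.08,-.08),(.4095,.279,.027,-.08))
```

```text
at [0.446  0.2582 0.2019] th -0.0776 F [ 0.5  0.2 -0.1] open 0.0652 t 57.85 q6 0.5
  17.9 -38.0 121.9  0.0024
  0.0 0.0 53.0  -0.0000
```

Emit:
arm_command(increments="0.4 10 -20 25 0.002; 0.4 18 -38 50 0.002; 0.4 18 -38 85 0.002; 0.4 18 -38 115 0.002; 0.4 18 -38 120 0.002")

```text
t: 58.35
tool_pos: [0.407, 0.278, 0.0779]
orientation: [-2.308, -2.13, 0.007]
force: [-0.4, -0.6, -0.5]
opening: 0.0559
gripper_force: 0.0
```

```bash
python3 rod2.py 256 140 | awk 'NR%4==1||/line|at/'
python3 - <<'E'
from h import *
s=robot.read_state();print(s['tool_pos'])
E
```

```text
109 249 273 25 415.0 352.1
121 242 279 38 414.1 344.2
133 242 279 38 413.4 336.3
145 242 279 38 412.8 328.4
157 242 279 38 412.2 320.3
169 242 279 38 411.6 312.1
181 243 279 37 411.3 303.7
193 243 278 36 410.3 295.2
205 243 278 36 409.6 286.5
217 243 278 36 408.9 277.5
229 184 329 146 405.4 268.4
241 175 338 164 404.6 258.8
253 167 346 180 403.8 248.8
265 163 351 189 403.3 238.3
277 165 349 185 402.5 227.2
at [0.4076 0.2784 0.079 ] th -0.08 F [-1.1 -0.3 -0.3] open 0.0556 t 58.4 q6 0.58
[0.40762311 0.27839483 0.07902337]
```

Emit:
arm_command(increments="0.4 0 0 20 0; 0.4 0 0 40 0; 0.4 0 0 53 0; 0.4 0 0 53 0; 0.4 0 0 53 0")

```text
t: 58.9
tool_pos: [0.4093, 0.28, 0.0289]
orientation: [2.308, 2.131, 0.002]
force: [0.4, 0.7, 0.7]
opening: 0.0558
gripper_force: 0.0
```

Emit:
arm_command(increments="1 0 0 0 0; 1 0 0 0 0; 1 0 0 0 0; 1 0 0 0 0; 1 0 0 0 0", grip_force=50)

```text
t: 59.4
tool_pos: [0.4087, 0.28, 0.0279]
orientation: [2.307, 2.132, 0.001]
force: [0.6, -0.0, 1.8]
opening: 0.0232
gripper_force: 50.0
```

Emit:
arm_command(increments="1 0 0 0 0; 1 0 0 0 0; 1 0 0 -15 0; 1 0 0 -40 0; 1 0 0 -70 0")

```text
t: 59.9
tool_pos: [0.4068, 0.2791, 0.0966]
orientation: [-2.307, -2.131, 0.006]
force: [0.2, 0.3, -2.8]
opening: 0.0237
gripper_force: 50.0
```

Run:
```python
from h import *
# target: rod axis at rack x=-36 ; TCP rack y so that tip is ~35 mm outside left eye (tip = TCP -(235+18))
for ry in (.094+.04+.253,):
    x,y=rk(-.036,ry);print(x,y);plan((.43,.25,.15,.0775),(x,y,.13,.0775))
```

```text
0.5261455731252458 0.18405116428617949
at [0.4068 0.2791 0.0966] th -0.079 F [ 0.2  0.3 -2.8] open 0.0237 t 59.9 q6 0.58
  -27.1 25.4 -53.4  -0.1565
  -73.2 90.8 20.0  -0.0000
```

Emit:
arm_command(increments="1 -5 5 -15 -0.03; 1 -11 10 -27 -0.06; 1 -17 15 -38 -0.1; 1 -23 20 -48 -0.13; 1 -27 25 -53 -0.157")

```text
t: 60.4
tool_pos: [0.4313, 0.2506, 0.1511]
orientation: [-2.132, -2.308, -0.0]
force: [0.5, -0.2, -1.3]
opening: 0.0237
gripper_force: 50.0
```

Emit:
arm_command(increments="1 -10 15 0 0; 1 -25 35 0 0; 1 -42 58 0 0; 1 -60 78 5 0; 1 -70 91 10 0")

```text
t: 60.9
tool_pos: [0.5291, 0.1864, 0.1396]
orientation: [2.135, 2.304, -0.001]
force: [-0.4, -0.0, -1.4]
opening: 0.0239
gripper_force: 50.0
```

Emit:
arm_command(increments="1 0 0 0 0; 1 0 0 0 0; 1 0 0 0 0")

```text
t: 61.2
tool_pos: [0.5269, 0.1885, 0.1403]
orientation: [-2.133, -2.306, 0.001]
force: [-0.7, 0.7, -1.7]
opening: 0.0237
gripper_force: 50.0
```

Run:
```python
from h import *
np.set_printoptions(precision=2,suppress=True)
x,y=rk(-.036,.387)
plan((x,y,.088,.0775))
T=robot.read_camera('top');S=robot.read_camera('scene');cv2.imwrite('pics/t13.png',T);cv2.imwrite('pics/s13.png',S)
p,t,_=pose();tip=np.array([p[0]+.253*np.sin(t),p[1]-.253*np.cos(t),p[2]-.016])
def proj(c,X):
    m=robot.camera_model(c);q=R.from_rotvec(m['rotation']).as_matrix().T@(X-m['eye']);return m['fx']*q[0]/q[2]+m['cx'],m['fy']*q[1]/q[2]+m['cy']
print(tip)
for n,I,c in(('top',T,'top'),('scene',S,'scene')):
    u,v=proj(c,tip);u2,v2=proj(c,tip+[-.1*np.sin(t),.1*np.cos(t),0]);print(n,(u,v),(u2,v2))
    C=I.astype(int);k=(C.min(2)>120)&(C.max(2)-C.min(2)<60)
    # bar pixels: per-column mid between the two
    for uu in np.linspace(u2,u+(-8 if c=='top' else 8)*0+ (u-u2)*.1,12):
        ui=int(round(uu));vi=v2+(v-v2)*(uu-u2)/(u-u2);col=np.where(k[int(vi)-12:int(vi)+13,ui])[0]
        print(ui,round(vi,1),(col+int(vi)-12).tolist())
```

```text
at [0.53 0.19 0.14] th 0.078 F [-0.7  0.7 -1.7] open 0.0237 t 61.2 q6 0.17
  -4.4 -1.1 52.3  0.0005
[ 0.55 -0.06  0.12]
top (np.float64(274.77025335402413), np.float64(180.97451172904283)) (np.float64(242.30630541189112), np.float64(182.711166843472))
242 182.7 [182, 183]
246 182.5 [182, 183]
249 182.4 [181, 182, 183]
252 182.2 [181, 182, 183]
255 182.0 [181, 182, 183]
259 181.8 [181, 182, 183]
262 181.7 [181, 182]
265 181.5 [181, 182]
268 181.3 [180, 181, 182]
272 181.1 [180, 181, 182]
275 181.0 [180, 181]
278 180.8 []
scene (np.float64(230.28672723706163), np.float64(188.5521758992091)) (np.float64(265.7567042133602), np.float64(190.55800808063353))
266 190.6 [189, 190, 191, 192]
262 190.4 [189, 190, 191, 192]
259 190.2 [189, 190, 191]
255 190.0 [189, 190, 191]
252 189.8 [188, 189, 190, 191]
248 189.6 [188, 189, 190, 191]
244 189.4 [188, 189, 190, 191]
241 189.2 [188, 189, 190]
237 189.0 [188, 189, 190]
234 188.8 [187, 188, 189, 190]
230 188.6 []
227 188.4 []
```

Bar matches its prediction in both cameras (level, aligned). Lower to the eye height.

Emit:
arm_command(increments="1 -2 -2 15 0; 1 -4 -2 32 0; 1 -4 -2 48 0; 1 -4 -2 52 0; 1 -4 -2 52 0")

```text
t: 61.8
tool_pos: [0.5246, 0.184, 0.0871]
orientation: [-2.132, -2.305, 0.003]
force: [0.1, 0.4, -1.5]
opening: 0.0239
gripper_force: 50.0
```

Emit:
arm_command(increments="1 0 0 0 0; 1 0 0 0 0")

```text
t: 62.0
tool_pos: [0.5264, 0.1844, 0.0896]
orientation: [2.132, 2.306, 0.002]
force: [-0.0, -0.0, -2.2]
opening: 0.0236
gripper_force: 50.0
```

Run:
```python
from h import *
np.set_printoptions(precision=4,suppress=True)
T=robot.read_camera('top');S=robot.read_camera('scene');cv2.imwrite('pics/t14.png',T);cv2.imwrite('pics/s14.png',S)
p,t,_=pose();tip=np.array([p[0]+.253*np.sin(t),p[1]-.253*np.cos(t),p[2]-.016])
def proj(c,X):
    m=robot.camera_model(c);q=R.from_rotvec(m['rotation']).as_matrix().T@(X-m['eye']);return np.round([m['fx']*q[0]/q[2]+m['cx'],m['fy']*q[1]/q[2]+m['cy']],1)
E=np.array([*rk(-.036,.094),.072]);E2=np.array([*rk(-.036,-.094),.072])
print('tip',tip,'eye',E)
for c,I in(('top',T),('scene',S)):
    print(c,'tip',proj(c,tip),'eyes',proj(c,E),proj(c,E2))
    for e in(E,E2):
        u,v=proj(c,e).astype(int);C=I[v-9:v+10,u-9:u+10].astype(int);k=(C[...,0]>C[...,2]*.8)
        print('\n'.join(''.join('#' if q else '.' for q in r) for r in k));ys,xs=np.where(k);print('mean',xs.mean()+u-9,ys.mean()+v-9)
plan()
```

```text
tip [ 0.5461 -0.0679  0.0735] eye [ 0.5488 -0.1081  0.072 ]
top tip [275.1 184.4] eyes [287.6 184. ] [345.6 180.9]
...................
...................
...................
...................
.........###.......
.........##........
.........###.......
.........###.......
.........###.......
.........###.......
..........##.......
.........###.......
..........##.......
...................
...................
...................
...................
...................
...................
mean 288.0416666666667 182.875
...................
...................
...................
...................
...................
.........###.......
.........##........
.........###.......
.........###.......
.........####......
.........####......
.........####......
.........###.......
..........##.......
...................
...................
...................
...................
...................
mean 346.2142857142857 180.07142857142858
scene tip [229.2 202.5] eyes [215.4 202.1] [151.6 198.3]
...................
...................
...................
...................
...................
..........#........
.........###.......
.........###.......
.........###.......
..........#........
...................
...................
...................
...................
...................
...................
...................
...................
...................
mean 216.0 200.0
...................
...................
...................
...................
...................
...................
.........###.......
.........###.......
........####.......
.........###.......
..........###......
..........###......
...........#.......
...................
#..................
#..................
...................
...................
...................
mean 151.3181818181818 198.1818181818182
at [0.5264 0.1843 0.0895] th 0.0781 F [ 0.5 -0.3 -2. ] open 0.0239 t 62.1 q6 0.17
```

Tip lies on the eye axis within ~1 mm. Thread the left eye slowly.

Emit:
arm_command(increments="1 -8 0 1 0; 1 -16 0 1 0; 1 -24 0 1 0; 1 -32 0 1 0; 1 -38 0 1 0")

```text
t: 62.6
tool_pos: [0.5288, 0.1452, 0.0877]
orientation: [2.134, 2.306, -0.0]
force: [-0.9, 0.9, -1.5]
opening: 0.0237
gripper_force: 50.0
```

Emit:
arm_command(increments="1 -4 0 0 0; 1 -8 0 0 0; 1 -12 0 0 0; 1 -16 0 0 0; 1 -20 0 0 0")

```text
t: 63.1
tool_pos: [0.5303, 0.1261, 0.0876]
orientation: [2.133, 2.307, 0.0]
force: [-0.5, -0.6, -1.7]
opening: 0.0235
gripper_force: 50.0
```

```bash
cat > rp.py <<'E'
from h import *
p,t,s=pose();d=p[:2]-RK[:2];c,q=np.cos(RK[2]),np.sin(RK[2]);x,y=c*d[0]+q*d[1],-q*d[0]+c*d[1]
print('TCP rack x %.1f y %.1f rodz %.1f dth %.4f'%(x*1e3,y*1e3,p[2]*1e3-16,t-RK[2]),'F',np.round(s['force'],1),'tau',np.round(s['wrist_torque'],2),'t',s['t'])
E
python3 rp.py
```

```text
TCP rack x -36.4 y 328.9 rodz 71.6 dth 0.0007 F [-0.5 -0.6 -1.7] tau [-0.06  0.02 -0.04] t 63.1
```

Emit:
arm_command(increments="1 -15 0 0 0; 1 -32 0 0 0; 1 -50 0 0 0; 1 -68 0 0 0; 1 -80 0 0 0")

```text
t: 63.6
tool_pos: [0.5365, 0.0447, 0.0877]
orientation: [2.134, 2.305, -0.0]
force: [-0.8, 0.6, -0.6]
opening: 0.0237
gripper_force: 50.0
```

Emit:
arm_command(increments="1 -15 0 0 0; 1 -30 0 0 0; 1 -45 0 0 0; 1 -58 0 0 0; 1 -62 0 0 0")

```text
t: 64.1
tool_pos: [0.5414, -0.0168, 0.0877]
orientation: [2.134, 2.305, -0.0]
force: [-0.3, 0.5, -0.9]
opening: 0.0237
gripper_force: 50.0
```

```bash
python3 rp.py
python3 - <<'E'
from h import *
S=robot.read_camera('top')
C=S[172:190,270:352].astype(int);k=(C[...,0]>C[...,2]*.8)
print('\n'.join(''.join('#' if q else '.' for q in r) for r in k))
E
```

```text
TCP rack x -36.3 y 185.6 rodz 71.7 dth -0.0006 F [-0.3  0.5 -0.9] tau [-0.07  0.04  0.  ] t 64.1
#######################...........................................................
#######################...........................................................
#######################...........................................................
#######################...........................................................
#######################....................................................###....
######......###########....................................................###....
######......###########....................................................###....
######......##########.....................................................###....
#####.......##########.....................................................####...
####........##########..........................#####################......####...
#####......###########.......########################################......####...
#####......#################################################...............###....
#########################################...................................#.....
######################............................................................
######.....###########............................................................
#####......###########............................................................
####.......##########.............................................................
####.......##########.............................................................
```

Emit:
arm_command(increments="1 -5 1 0 0; 1 -12 1 0 0; 1 -19 1 0 0; 1 -26 1 0 0; 1 -30 1 0 0")

```text
t: 64.65
tool_pos: [0.5447, -0.0458, 0.0876]
orientation: [2.133, 2.306, -0.0]
force: [0.7, -0.5, -2.3]
opening: 0.0235
gripper_force: 50.0
```

Emit:
arm_command(increments="1 -3 0 0 0; 1 -6 0 0 0; 1 -9 0 0 0; 1 -12 0 0 0; 1 -15 0 0 0")

```text
t: 65.15
tool_pos: [0.5458, -0.0602, 0.0876]
orientation: [-2.133, -2.306, -0.0]
force: [0.2, 0.2, -1.5]
opening: 0.0238
gripper_force: 50.0
```

```bash
python3 rp.py
```

```text
TCP rack x -35.3 y 142.0 rodz 71.6 dth 0.0006 F [ 0.2  0.2 -1.5] tau [-0.05  0.04  0.01] t 65.15
```

Past the right eye with no side force. Push home.

Emit:
arm_command(increments="1 -5 0 0 0; 1 -10 0 0 0; 1 -15 0 0 0; 1 -19 0 0 0; 1 -20 0 0 0")

```text
t: 65.65
tool_pos: [0.5474, -0.0806, 0.0877]
orientation: [2.134, 2.306, -0.0]
force: [0.0, 0.3, -1.6]
opening: 0.0234
gripper_force: 50.0
```

Emit:
arm_command(increments="1 -1 0 0 0; 1 -2 0 0 0; 1 -3 0 0 0; 1 -3 0 0 0")

```text
t: 66.05
tool_pos: [0.5476, -0.083, 0.0877]
orientation: [2.133, 2.306, 0.0]
force: [-0.2, -0.1, -1.9]
opening: 0.0234
gripper_force: 50.0
```

Emit:
arm_command(increments="1 -1 0 0 0; 1 -2 0 0 0; 1 -2 0 0 0")

```text
t: 66.35
tool_pos: [0.5478, -0.0851, 0.0877]
orientation: [2.133, 2.306, -0.0]
force: [0.1, 0.6, -1.1]
opening: 0.0235
gripper_force: 50.0
```

```bash
python3 rp.py
```

```text
TCP rack x -35.3 y 117.0 rodz 71.7 dth 0.0005 F [ 0.1  0.6 -1.1] tau [-0.04  0.12 -0.  ] t 66.35
```

Emit:
arm_command(increments="1 -1 0 0 0; 1 -2 0 0 0; 1 -2 0 0 0")

```text
t: 66.65
tool_pos: [0.5479, -0.0865, 0.0876]
orientation: [-2.133, -2.306, -0.001]
force: [-0.0, 3.8, 0.7]
opening: 0.0237
gripper_force: 50.0
```

Emit:
arm_command(increments="1 -1 0 0 0; 1 -1.5 0 0 0; 1 -1.5 0 0 0")

```text
t: 66.95
tool_pos: [0.5478, -0.0867, 0.0876]
orientation: [-2.131, -2.305, -0.003]
force: [-1.1, 10.5, 1.8]
opening: 0.0238
gripper_force: 50.0
```

Shoulder is home (contact 10 N). Relieve, ease down, and release.

Emit:
arm_command(increments="1 1 0 0 0; 1 1 0 1 0; 1 1 0 2 0; 1 1 0 2 0")

```text
t: 67.35
tool_pos: [0.5481, -0.0865, 0.0859]
orientation: [-2.132, -2.306, -0.002]
force: [-1.0, 6.8, 1.8]
opening: 0.0238
gripper_force: 50.0
```

Emit:
arm_command(increments="0.55 0 0 0 0; 0.55 0 0 0 0; 0.55 0 0 0 0; 0.55 0 0 0 0; 0.55 0 0 0 0")

```text
t: 67.85
tool_pos: [0.548, -0.0877, 0.0857]
orientation: [2.133, 2.306, -0.0]
force: [0.5, 0.5, 0.1]
opening: 0.0417
gripper_force: 0.0
```

Emit:
arm_command(increments="0.55 0 0 -15 0; 0.55 0 0 -40 0; 0.55 0 0 -80 0; 0.55 0 0 -120 0; 0.55 0 0 -150 0")

```text
t: 68.35
tool_pos: [0.5486, -0.0876, 0.24]
orientation: [2.131, 2.304, 0.003]
force: [0.9, 0.2, -0.1]
opening: 0.0419
gripper_force: 0.0
```

Emit:
arm_command(increments="0.55 40 0 0 0; 0.55 90 0 0 0; 0.55 140 0 0 0; 0.55 190 -10 0 0; 0.55 240 -20 0 0")

```text
t: 68.85
tool_pos: [0.5094, 0.1501, 0.2371]
orientation: [2.133, 2.305, 0.002]
force: [1.6, 0.7, 0.4]
opening: 0.0416
gripper_force: 0.0
```

Emit:
arm_command(increments="0.55 40 -10 0 0; 0.55 80 -20 0 0; 0.55 110 -30 0 0; 0.55 110 -30 0 0; 0.55 110 -30 0 0")

```text
t: 69.35
tool_pos: [0.4713, 0.2561, 0.2366]
orientation: [2.13, 2.308, 0.001]
force: [0.2, 0.1, -0.4]
opening: 0.042
gripper_force: 0.0
```

```bash
python3 rp.py
python3 - <<'E'
from h import *
T=robot.read_camera('top');S=robot.read_camera('scene');cv2.imwrite('pics/tF.png',T);cv2.imwrite('pics/sF.png',S)
C=T[165:200,262:366].astype(int)
# W=rod/steel white, t=bright brace tan top, .=red/other
def ch(p):
    b,g,r=p
    if b>r*.8:return '#'
    if r-g>75:return '.'
    return 'o' if b<0.72*r else '-'
print('\n'.join(''.join(ch(q) for q in r) for r in C))
def proj(c,X):
    m=robot.camera_model(c);q=R.from_rotvec(m['rotation']).as_matrix().T@(np.array(X)-m['eye']);return np.round([m['fx']*q[0]/q[2]+m['cx'],m['fy']*q[1]/q[2]+m['cy']],1)
for n,(x,y,z) in dict(sh=(-.036,.097,.072),tip=(-.036,-.138,.075),s2=(.005,.017,.148),s3=(.005,-.017,.148),s4=(.005,-.051,.148)).items():print(n,proj('top',[*rk(x,y),z]),proj('scene',[*rk(x,y),z]))
C=S[170:225,125:260].astype(int)
print('\n'.join(''.join(ch(q) for q in r) for r in C[::1]))
E
```

```text
TCP rack x -85.1 y 463.0 rodz 220.6 dth 0.0024 F [ 0.2  0.1 -0.4] tau [-0.04  0.05  0.05] t 69.35
...................ooooo-oooooooooooooooooooooooooooooooooooooooooooooooooooooooooooo-o.................
...................ooooo-oooooooooooooooooooooooooooooooooooooooooooooooooooooooooo-o-o.................
....................oooo-oooooooooooooooooooooooooooooooooooooooooooooooooooooooooo-ooo.................
....................ooooooooooooooooooooooooooooooooooooooooooooooooooooooooooooooo-ooo.................
....................ooooooo-ooooooooooooooooooooooooooooooooooooooooooooooooooooooo-ooo.................
....................ooooooooooooooooooooooooooooooooooooooooooooooooooooooooooooooo-ooo.................
....................oooooooooooooooooooooooooooooooooooooooooooooooooooooooooooooooooo-o................
....................ooooooo-oooooooooooooooooooooooooooooooooooooooooooooooooooooooooo-o................
....................oooooooooooooooooooooooooooooooooooooooooooooooooooooooooooooooooo-o................
....................ooooooo-ooooooooooooooooooooooooooooo
[... 9608 characters left out ...]
....................
...............oooooooooooooooooooooooooooooooo-----------------------------------ooooooooooooooo......................................
................oooooooooooooooooooooooooooooooooooooooooooooooo-------------------ooooooooooooo.......................................
................oooooooooooooooooooooooooooooooooooooooooooooooooooooooooooooooooo-ooooooooooooo.......................................
................oooooooooooooooooooooooooooooooooooooooooooooooooooooooooooooooooooooooooooooooo.......................................
................oooooooooooooooooooooooooooooooooooooooooooooooooooooooooooooooooooooooooooooooo.......................................
```

The bar runs through both eyes (tip at top-view column ~360, as predicted), the grip's shoulder is at the eye, three braces stand upright, and the arm is clear. Handing in.

```bash
python3 -c "
from plant import robot
print(robot.close_job())"
```

```text
the job is handed in; nothing more can be done
None
```

I handed the job in with all three braces standing in slots 2–4 against the rail and the keeper rod pushed home through both eyes. Everything is released at about 69 s; I didn't measure the other bench items afterwards, and no verdict came back.

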